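Lay the sample place setting in the tableware stock room

ROBOT

A 7-joint arm with a two-finger parallel gripper is mounted at the origin on the work surface. World frame = base frame: x ahead of the robot, y to its left, z up, the work surface at z = 0. Lengths are in m, angles in rad, forces in N, time in s.
With the tool pointing down it reaches from about 0.425 to 0.95 m from the base axis. Payload 16.7 kg.
Tool frame: the origin (TCP) lies where the fingers leave the gripper's body, on its centre line; the fingertips stand 97 mm ahead of it and the grasp point (between the pads) lies 78 mm ahead of it; y points along the fingers, x is the direction in which the jaws open and shut, and the axes are right-handed (so a half turn about y gives the same grasp; the last joint's range is limited). The gripper opens to 94 mm and grips with 3 to 60 N. Pads are 16 mm wide; open, the fingers measure 119 mm over their backs; the gripper's body (75 mm by 177 mm) begins 78 mm behind the grasp point.
Start: joints at [-1.26, 0.426, 0.074, 1.606, -0.034, 1.111, -0.067], TCP at [0.3, 0.605, 0.303] pointing down, gripper open.
Joint ranges: [-2.85, 2.85], [-0.5, 2.14], [-1.23, 1.37], [0.21, 2.46], [-1.02, 4.16], [0.16, 2.05], [-2.73, 2.73]. Speed limits (rad/s): [1.89, 1.89, 2.39, 2.39, 3.01, 3.01, 3.01].

INTERFACE

Orientations are given as a unit quaternion [w, x, y, z].
In Python, from cell import robot, optics gives the robot as it stands.
- The arm moves only by the tool arm_command, never from a script. Its argument "plan" is a list of rows, each a list of 7 numbers: the turn, a rotation vector about the world's x, y, z in degrees, then the shift along the world's x, y, z in mm, then the closure, from 0 (fully open) to 1 (shut). A call has 1 to 20 rows; each row is the pose to reach, as a shift and turn from the pose measured when the call began; what a row does not reach only later rows make up. A row lasts 1/8 s, in which the tool goes at most 62.5 mm and 10.7 degrees, less where a joint would pass 70% of its speed; a pose out of reach is approached as far as the arm can. A call with a gripper value outside its range is refused whole. The fingers move at their own pace and stop on an object; the grip force is fixed at half the most. Time passes only in rows, so rows that repeat a pose let the fingers close. It gives the time, the measured TCP pose, the force and the opening at its end, in the units of the state.
- robot.observe(): the state, without advancing time (a new reading comes with each control period).
- optics.grab_frame(name): name is "scene" or "top" or "wrist"; returns a dict with "color" (420x560x3 uint8, red, green, blue), "fx", "fy", "cx", "cy" (pixels), "camera_from_world" (4x4, takes a point from world to camera coordinates); the wrist camera has in their place "tool_from_camera" (4x4, takes a point from camera to tool coordinates, whose origin is the TCP and whose axes are the tool frame's). Camera axes: x right, y up, looking along -z (the intrinsics and any distortion apply to the point x, -y, -z); pixel columns grow to the right and rows downward; lengths in m; the calibration is good to about 2 mm. A picture is of the moment at which its call begins: read the wrist's pose just before it. There is no depth.
- robot.finish_job(): hands the job in, once; it reports no verdict.
The state is a dict: "clock": time; "joints": joint angles; "joint_vel": joint speeds; "joint_efforts": joint torques, N m; "position": TCP position; "tool_rot": TCP orientation; "wrist_force": force on the tool from outside, world axes, zero at the start; "ft_torque": the same for the moment, N m; "finger_gap": opening from 0.0 (shut) to 1.0 (fully open).
Only numpy, scipy, OpenCV 4.12 (cv2) and the standard library are available. Lean on these libraries where they do the work, as an engineer would, in place of code of your own. Each camera call takes 0.05 s, during which the arm holds its last target.

TASK

Lay the pink sample place setting on the cork mat: stand the pink bowl in the middle of the plate, stand the pink tea cup in the middle of the saucer and put the lid on the cup, put the chopstick rest on the mat midway between plate and saucer and in line with their centres, its length pointing from one to the other, and put the pink sauce dish on the mat straight behind the plate (beyond it, seen from the robot), about two fingers' width clear of the rim and with its long side parallel to the mat's long edges. Plate and saucer already stand where they belong; leave them and the two blue pieces where they are. It is porcelain: set every piece down before letting go of it, never let it drop.

Things in the scene. Friction and masses are not known exactly. Their poses are not given: they have to be found in the camera images.
- bowl_center (a point): pink straight-sided porcelain bowl, pink inside and out, 68 mm across, 40 mm high, wall 4 mm, about 150 g; starts upright on the tray. The point is its centre, half-way up (20 mm above its underside); z is up along its axis.
- cup_center (a point): pink tea cup without handle, white inside with a brown rim line, 60 mm across, 60 mm high, mouth 53 mm across, about 150 g; starts upright on the tray; the side wall is straight from 20 mm above the underside to the rim. The point is its centre, half-way up (30 mm above its underside); z is up.
- lid_center (a point): pink cup lid, 70 g, 65 mm across, 38 mm high, lying knob up. Its plug (45 mm across, tapering to 34) is 6 mm deep and enters the cup's mouth with 4 mm to spare all round; the flange's edge is 6 to 9 mm above the underside; a straight knob 16 mm across spans 20 to 38 mm. The point: on its axis, half-way up (19 mm above the plug's underside); seated, it is 43 mm above the cup's point.
- dish_center (a point): pink rectangular sauce dish, pale pink inside, 80 mm long (its y axis), 56 mm wide (its x axis), 20 mm high, wall 5 mm, about 130 g. The point is its centre, half-way up (10 mm above its underside).
- rest_center (a point): small pink chopstick rest with two white bands, 40 mm long (its y axis), 18 mm wide (its x axis), 14 mm high at both ends and 10 mm in the saddle, flat sides, about 40 g. The point is its centre, 7 mm above its underside.
- plate: white porcelain plate with a pink rim, 170 mm across, rim 17 mm high, about 330 g, loose on the mat. The origin is the centre of its underside; its inner floor is flat to 58 mm from the centre and 5 mm above the origin. Its axes are parallel to the mat's.
- saucer: white porcelain saucer with a pink rim, 120 mm across, rim 14 mm high, about 160 g, loose on the mat, 217 mm from the plate's centre (72 mm from rim to rim), on its left or its right. The origin is the centre of its underside; its inner floor is flat to 38 mm from the centre and 5 mm above the origin.
- mat: cork mat fixed on the bench, 400 mm (its y axis, to the robot's left) by 290 mm (x, away from the robot), 3 mm thick, turned a few degrees; origin: centre of its underside. Plate and saucer centres lie 50 mm nearer to the robot than its middle. Left or right of it is a shallow grey tray (floor 4 mm, rim 14 mm over the bench) with the loose pieces, 95 mm or more centre to centre.
- blue_cup_center (a point): blue tea cup of the same shape as the pink one (60 mm across, 60 mm high), on the tray; not to be moved. The point is its centre, half-way up.
- blue_dish_center (a point): blue sauce dish of the same shape as the pink one (80 x 56 x 20 mm), on the tray; not to be moved. The point is its centre, half-way up.

How it is judged:
By the outcome, as a careful person would: the job done as asked, in the order asked, and still so for the second after the job is handed in, with the robot touching nothing.
It also fails if it takes over 136 s, if anything falls off the work surface, if the arm or the gripper's body presses on something with over 40 N, if the wrist force passes 120 N, or if a joint passes its speed limit or range.

## Working session

There is one attempt and no reset: what is moved stays moved. The work goes in short steps, Python scripts to look and compute and a tool call to move; the robot and the scene stay as the last step left them, time stands still between calls to the robot, and variables do not carry over. Pictures are saved under pics/ and viewed, and the job is handed in when it is done.

Besides the shell and the picture viewer there is one more tool, called after "Request:" as name(argument=value, ...), one argument or row to a line, values as JSON. arm_command: Moves the arm, as the interface text tells. Its arguments: {"type":"object","properties":{"plan":{"type":"array","items":{"type":"array","items":{"type":"number"}}}},"required":["plan"]}

```bash
ls; mkdir -p pics; python3 - <<'E'
from cell import robot, optics
import cv2, numpy as np
s=robot.observe(); print({k:np.round(v,4).tolist() for k,v in s.items()})
for n in ("scene","top"):
    f=optics.grab_frame(n); cv2.imwrite(f"pics/{n}0.png",f["color"][:,:,::-1])
    print(n,{k:np.round(v,4).tolist() for k,v in f.items() if k!="color"})
s=robot.observe()
f=optics.grab_frame("wrist"); cv2.imwrite("pics/wrist0.png",f["color"][:,:,::-1]); print({k:np.round(v,4).tolist() for k,v in f.items() if k!="color"})
E
```

```text
pics
{'clock': 0.0, 'joints': [-1.2595, 0.4267, 0.0739, 1.6066, -0.0341, 1.1108, -0.0671], 'joint_vel': [-0.0005, -0.0001, -0.0007, -0.0001, -0.0013, 0.0005, -0.0018], 'joint_efforts': [-0.0003, -93.5788, 3.6665, -45.419, -0.0488, 0.0201, 0.0001], 'position': [0.3, 0.6043, 0.302], 'tool_rot': [-0.6007, 0.6012, 0.3722, -0.373], 'wrist_force': [-0.6169, 0.8584, -0.3565], 'ft_torque': [0.0235, -0.0579, 0.0067], 'finger_gap': 1.0008}
scene {'fx': 520.6889, 'fy': 520.6889, 'cx': 279.3114, 'cy': 202.5382, 'camera_from_world': [[-0.8965, 0.4428, 0.0135, 0.4583], [-0.3545, -0.7352, 0.5778, 0.1571], [0.2658, 0.5132, 0.8161, -1.1878], [0.0, 0.0, 0.0, 1.0]]}
top {'fx': 412.2873, 'fy': 412.2873, 'cx': 277.2344, 'cy': 210.0524, 'camera_from_world': [[-0.0226, -0.9997, -0.0111, 0.0126], [0.9894, -0.024, 0.1432, -0.5074], [-0.1434, -0.0078, 0.9896, -0.9429], [0.0, 0.0, 0.0, 1.0]]}
{'fx': 331.9871, 'fy': 331.9871, 'cx': 274.6635, 'cy': 205.9334, 'tool_from_camera': [[1.0, 0.0007, -0.0004, 0.0007], [-0.0005, 0.2563, -0.9666, -0.0828], [-0.0005, 0.9666, 0.2563, 0.0753], [0.0, 0.0, 0.0, 1.0]]}
```

View pics/top0.png

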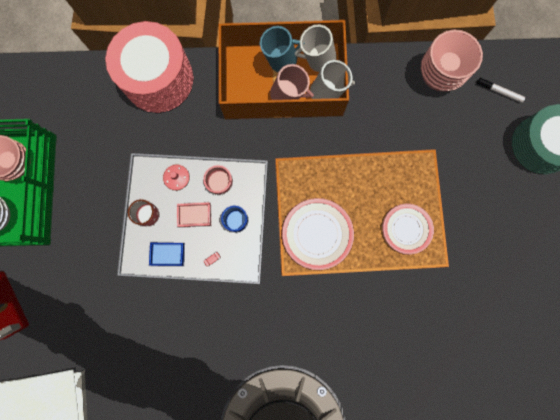

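View pics/scene0.png

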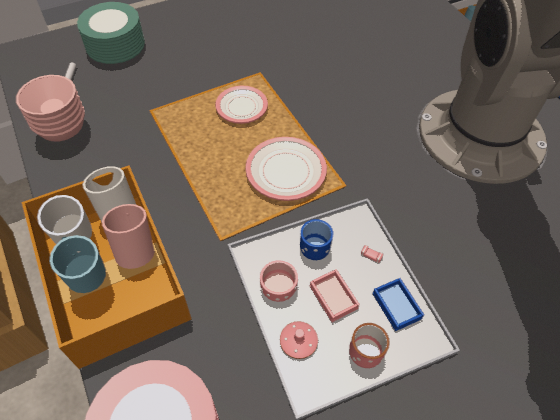

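View pics/wrist0.png

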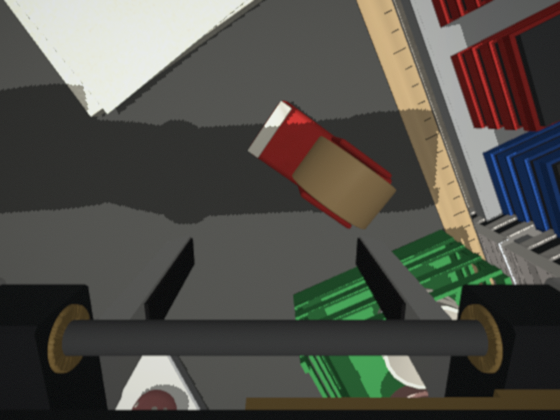

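```bash
cat > h.py <<'E'
import numpy as np, cv2
from cell import robot, optics
from scipy.spatial.transform import Rotation as R
def qR(q): return R.from_quat([q[1],q[2],q[3],q[0]]).as_matrix()
class Cam:
    def __init__(s,name,save=None):
        st=robot.observe(); f=optics.grab_frame(name); s.img=np.ascontiguousarray(f["color"][:,:,::-1]); s.st=st
        s.fx,s.fy,s.cx,s.cy=f["fx"],f["fy"],f["cx"],f["cy"]
        if name=="wrist":
            T=np.eye(4);T[:3,:3]=qR(st["tool_rot"]);T[:3,3]=st["position"]
            s.C=np.linalg.inv(T@np.array(f["tool_from_camera"]))
        else: s.C=np.array(f["camera_from_world"])
        s.keys=list(f)
        if save:
            cv2.imwrite(f"pics/{save}.png",s.img); np.savez(f"pics/{save}.npz",p=[s.fx,s.fy,s.cx,s.cy],C=s.C)
    def proj(s,P):
        P=np.atleast_2d(P); c=P@s.C[:3,:3].T+s.C[:3,3]
        return np.c_[s.cx+s.fx*c[:,0]/-c[:,2], s.cy-s.fy*c[:,1]/-c[:,2]]
    def ray(s,uv):
        uv=np.atleast_2d(uv).astype(float)
        d=np.c_[(uv[:,0]-s.cx)/s.fx,-(uv[:,1]-s.cy)/s.fy,-np.ones(len(uv))]
        Rm=s.C[:3,:3]; return -Rm.T@s.C[:3,3], d@Rm
    def at(s,uv,z):
        o,d=s.ray(uv); return (o+d*((z-o[2])/d[:,2])[:,None])[:,:2]
def load(n):
    c=Cam.__new__(Cam); z=np.load(f"pics/{n}.npz"); c.fx,c.fy,c.cx,c.cy=z["p"]; c.C=z["C"]; c.img=cv2.imread(f"pics/{n}.png"); return c
def tri(obs):
    A=np.zeros((3,3));b=np.zeros(3)
    for c,uv in obs:
        o,d=c.ray(uv);d=d[0]/np.linalg.norm(d[0]);M=np.eye(3)-np.outer(d,d);A+=M;b+=M@o
    return np.linalg.solve(A,b)
def crop(c,x0,y0,x1,y1,k,name):
    cv2.imwrite(f"pics/{name}.png",cv2.resize(c.img[y0:y1,x0:x1],None,fx=k,fy=k,interpolation=cv2.INTER_CUBIC))
E
python3 - <<'E'
from h import *
a=Cam("top","t1");b=Cam("scene","s1")
crop(a,110,140,285,295,4.5,"t1c"); crop(a,265,140,460,285,4,"t1m");crop(b,225,195,460,410,2.7,"s1c"); crop(b,140,65,350,235,3.5,"s1m")
E
```

```text
(no output)
```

View pics/t1c.png

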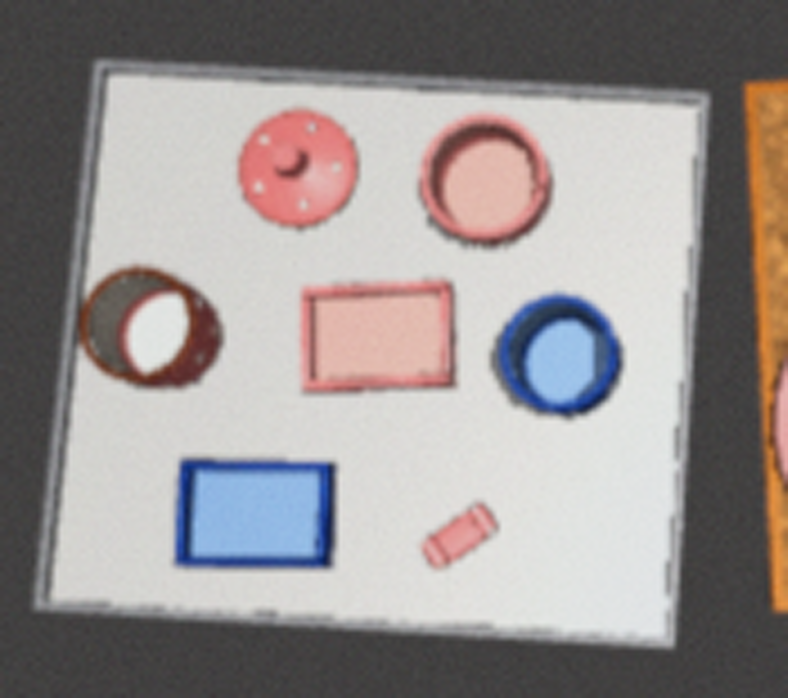

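View pics/s1c.png

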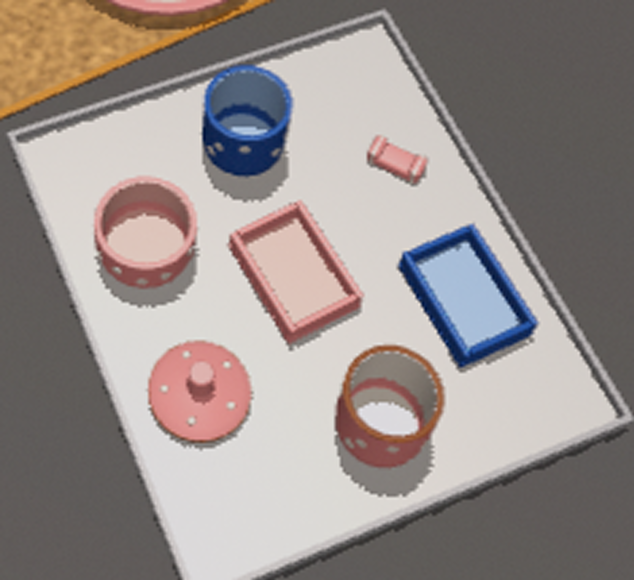

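View pics/t1m.png

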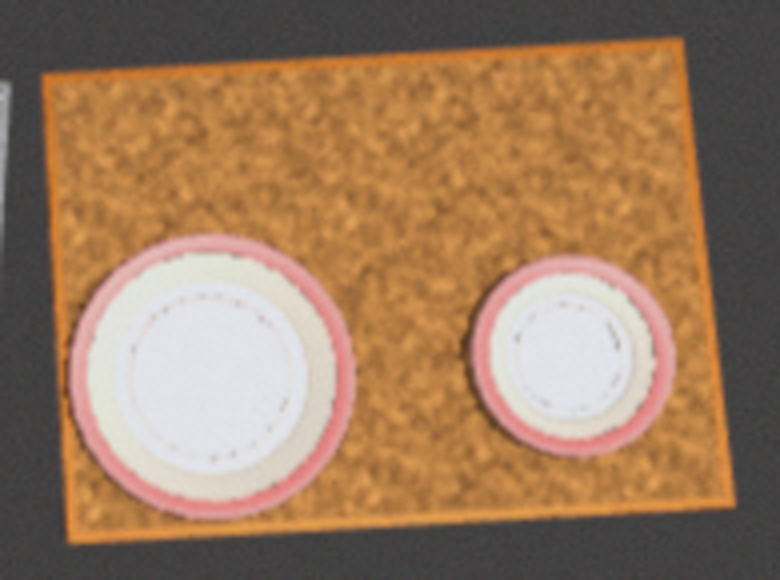

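View pics/s1m.png

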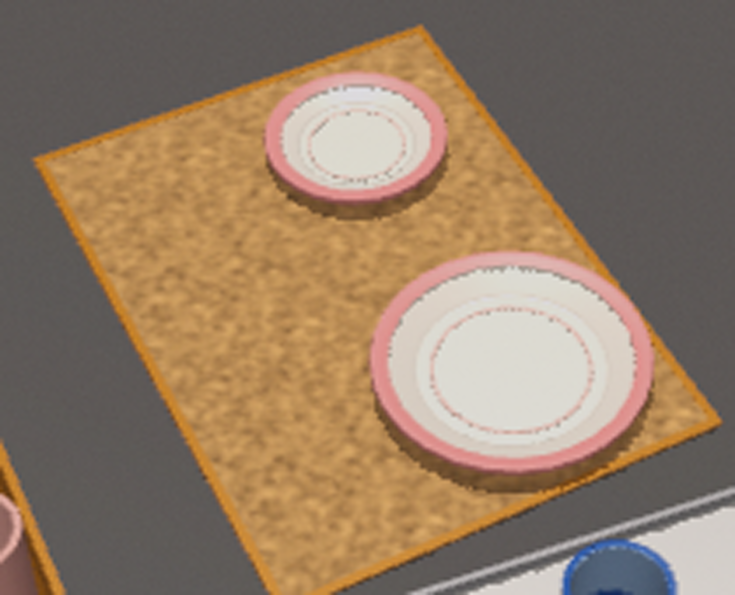

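```bash
cat > fit.py <<'E'
from h import *
from scipy.optimize import minimize
def circ(r,z,n=48):
    t=np.linspace(0,2*np.pi,n,endpoint=False); return np.c_[r*np.cos(t),r*np.sin(t),np.full(n,z)]
def box(lx,ly,h): return np.array([[sx*lx/2,sy*ly/2,z] for sx in(-1,1) for sy in(-1,1) for z in(-h/2,h/2)])
M={'bowl':np.r_[circ(.034,.02),circ(.032,-.02)],'cup':np.r_[circ(.03,.03),circ(.03,-.01),circ(.025,-.03)],
 'lid':np.r_[circ(.0325,-.0115),circ(.008,.019)],'dish':box(.056,.08,.02),'rest':box(.018,.04,.014),
 'plate':circ(.085,.017),'saucer':circ(.06,.014)}
K=4
def mask(c,roi,kind):
    x0,y0,x1,y1=roi
    im=cv2.resize(c.img[y0:y1,x0:x1],None,fx=K,fy=K,interpolation=cv2.INTER_CUBIC)
    h=cv2.cvtColor(im,cv2.COLOR_BGR2HSV).astype(int)
    if kind in('plate','saucer'): m=((h[...,0]>168)|(h[...,0]<4))&(h[...,1]>45)&(h[...,2]>110)
    else: m=(h[...,1]>60)&((h[...,0]>160)|(h[...,0]<18))
    m=cv2.morphologyEx(m.astype(np.uint8),cv2.MORPH_OPEN,np.ones((3,3)))
    n,l,s,_=cv2.connectedComponentsWithStats(m)
    big=[i for i in range(1,n) if s[i,4]>40]
    pts=np.argwhere(np.isin(l,big))[:,::-1].astype(np.int32)
    o=np.zeros_like(m); cv2.fillConvexPoly(o,cv2.convexHull(pts),1); return o
def model(c,roi,pts,shape):
    uv=(c.proj(pts)-[roi[0],roi[1]]+.5)*K-.5
    o=np.zeros(shape,np.uint8); cv2.fillConvexPoly(o,np.round(cv2.convexHull(uv.astype(np.float32))*16).astype(np.int32),1,shift=4); return o
def fit(name,views,p0,yaw=False,fz=False):
    ms=[mask(c,r,name) for c,r in views]
    def place(p):
        y=p[3]; Rz=np.array([[np.cos(y),-np.sin(y),0],[np.sin(y),np.cos(y),0],[0,0,1]]); return M[name]@Rz.T+p[:3]
    idx=[0,1]+([2] if fz else [])+([3] if yaw else [])
    sc=np.array([.001,.001,.001,.02])
    def cost(q):
        p=np.array(p0,float); p[idx]+=q*sc[idx]; P=place(p); e=0
        for (c,r),m in zip(views,ms):
            o=model(c,r,P,m.shape); e+=(o!=m).sum()/m.sum()
        return e
    best=None; q=np.zeros(len(idx))
    for step in (10,3,1):
        S=np.vstack([q]+[q+step*np.eye(len(idx))[i] for i in range(len(idx))])
        res=minimize(cost,q,method='Nelder-Mead',options=dict(initial_simplex=S,xatol=.02,fatol=1e-4)); q=res.x
    p=np.array(p0,float); p[idx]+=q*sc[idx]; return p,res.fun
E
cat > run1.py <<'E'
from fit import *
a=load("t1");b=load("s1")
def g(uv,z): return a.at([uv],z)[0]
T={'bowl':((215,180),.024,(200,163,236,198),(254,258,303,305),0),'cup':((143,213),.034,(126,197,162,229),(344,320,395,372),0),
'lid':((176,177),.023,(160,162,193,195),(276,317,322,363),0),'dish':((194,215),.014,(174,200,214,230),(307,267,363,325),-1.5),
'rest':((212,259),.011,(200,249,224,269),(358,243,386,265),.5),
'plate':((317,233),.003,(280,196,356,272),(243,133,331,206),0),'saucer':((408,228),.003,(380,202,437,257),(213,82,271,130),0)}
for n,(uv,z,ra,rb,yaw) in T.items():
    p0=[*g(uv,z),z,yaw]; Y=n in('dish','rest')
    out=[]
    for v,fz in (([(a,ra)],0),([(b,rb)],0),([(a,ra),(b,rb)],0),([(a,ra),(b,rb)],1)):
        if n=='rest' : pass
        p,e=fit(n,v,p0,Y,fz); out.append(f"{np.round(p[:3]*1000,1)} {np.degrees(p[3]):.1f} e{e:.3f}")
    print(n,' | '.join(out))
E
python3 run1.py
```

```text
bowl [585.3 143.2  24. ] 0.0 e0.072 | [585.2 145.3  24. ] 0.0 e0.075 | [585.1 143.4  24. ] 0.0 e0.157 | [585.4 143.4  21.6] 0.0 e0.150
cup [507.8 318.9  34. ] 0.0 e0.041 | [507.3 320.   34. ] 0.0 e0.017 | [507.5 319.8  34. ] 0.0 e0.080 | [507.3 319.6  32.9] 0.0 e0.075
lid [600.  249.8  23. ] 0.0 e0.017 | [599.7 252.4  23. ] 0.0 e0.029 | [599.9 250.5  23. ] 0.0 e0.092 | [599.9 250.8  21.4] 0.0 e0.085
dish [517.8 199.8  14. ] -89.1 e0.344 | [516.9 196.8  14. ] -89.7 e0.487 | [517.4 197.3  14. ] -89.4 e0.836 | [517.1 200.5  20.3] -89.6 e0.836
rest [397.  161.8  11. ] 33.4 e0.244 | [398.  163.3  11. ] 29.4 e0.216 | [396.  161.8  11. ] 32.5 e0.475 | [396.2 162.1   7.5] 32.3 e0.453
plate [451.4 -93.8   3. ] 0.0 e0.008 | [451.8 -90.4   3. ] 0.0 e0.009 | [451.5 -92.    3. ] 0.0 e0.051 | [ 4.513e+02 -9.370e+01 -3.000e-01] 0.0 e0.033
saucer [ 458.3 -310.7    3. ] 0.0 e0.012 | [ 458.8 -306.4    3. ] 0.0 e0.018 | [ 458.4 -309.     3. ] 0.0 e0.087 | [ 458.2 -311.6   -1. ] 0.0 e0.054
```

```bash
python3 - <<'E'
from fit import *
a=load("t1");b=load("s1")
for c,pts,k,o in ((a,[(43,74),(683,39),(735,506),(68,543)],4,(265,140)),(b,[(421,27),(721,421),(36,159)],3.5,(140,65))):
    P=c.at((np.array(pts)+.5)/k-.5+o,.003); print(np.round(P*1000,1))
    print([round(float(np.degrees(np.arctan2(*(P[(i+1)%len(P)]-P[i])[::-1]))),2) for i in range(len(P))],P.mean(0))
for n,ra,rb,p0 in (('dish',(174,200,214,230),(307,267,363,325),[.517,.198,.014,0]),('rest',(200,249,224,269),(358,243,386,265),[.396,.162,.011,.6])):
    for v,fz in (([(a,ra)],0),([(b,rb)],0),([(a,ra),(b,rb)],1)):
        p,e=fit(n,v,p0,True,fz); print(n,np.round(p[:3]*1000,1),np.degrees(p[3]),e)
E
```

```text
[[ 643.9    2.7]
 [ 656.1 -397.8]
 [ 366.6 -406.5]
 [ 353.6   -6. ]]
[-88.25, -178.28, 91.85, 1.7] [ 0.50505583 -0.2019048 ]
[[ 367.  -400.7]
 [ 353.5   -4.6]
 [ 653.7 -392. ]]
[91.95, -52.22, -178.27] [ 0.45808776 -0.26579745]
dish [505.4 203.7  14. ] 0.7240730137942544 0.06020755763289234
dish [504.6 206.9  14. ] 1.3583528445728608 0.026283112582781456
dish [504.6 206.4  12.7] 1.065981787036734 0.08686406554208574
rest [397.4 160.4  11. ] 28.535400614664482 0.2467948717948718
rest [396.3 163.2  11. ] 35.91327711543662 0.20339943342776204
rest [396.4 161.8   7.8] 33.52434272104164 0.454929360063921
```

```bash
python3 - <<'E'
from h import *
s=robot.observe(); m=qR(s["tool_rot"]); print(np.round(m,3)); 
for sgn,t in ((1,1.8),(-1,1.8)):
    t=np.radians(t); x=sgn*np.array([np.cos(t),np.sin(t),0]); y=np.array([0,0,-1.]); W=np.c_[x,y,np.cross(x,y)]
    print(sgn,np.degrees(R.from_matrix(W@m.T).as_rotvec()).round(2))
E
```

```text
[[ 0.445 -0.    -0.896]
 [ 0.896 -0.001  0.445]
 [-0.001 -1.    -0.   ]]
1 [ 2.00e-02 -3.00e-02 -6.18e+01]
-1 [3.000e-02 2.000e-02 1.182e+02]
```

Request:
arm_command(
  plan=[
    [0,0,-10,40,-55,0,0],
    [0,0,-20,80,-110,0,0],
    [0,0,-30,120,-165,0,0],
    [0,0,-40,160,-220,0,0],
    [0,0,-50,200,-275,0,0],
    [0,0,-61.8,220,-330,0,0],
    [0,0,-61.8,220,-350,0,0],
    [0,0,-61.8,220,-350,0,0],
    [0,0,-61.8,220,-350,0,0],
    [0,0,-61.8,220,-350,0,0],
    [0,0,-61.8,220,-350,0,0],
  ],
)

```text
clock: 1.62
position: [0.5198, 0.2554, 0.3022]
tool_rot: [-0.707, 0.707, 0.011, -0.012]
wrist_force: [0.4, -0.1, 0.4]
finger_gap: 0.998
```

```bash
python3 - <<'E'
from h import *
c=Cam("wrist","w1"); print(c.st["clock"],c.st["position"],np.round(c.st["joints"],2),np.abs(c.st["joint_vel"]).max())
print(np.round(qR(c.st["tool_rot"]),3))
E
```

```text
1.625 [0.51980623 0.2553764  0.30224718] [-0.91  0.28  0.42  1.84 -0.13  1.04 -0.41] 0.0037151480190448553
[[ 0.999 -0.001 -0.033]
 [ 0.033 -0.     0.999]
 [-0.001 -1.    -0.   ]]
```

View pics/w1.png

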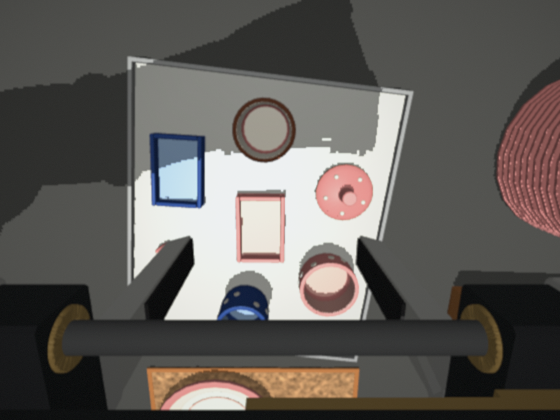

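```bash
python3 - <<'E'
from fit import *
w=load("w1");a=load("t1");b=load("s1")
for n,r,ra,rb,p0,Y in (('bowl',(297,240,362,319),(200,163,236,198),(254,258,303,305),[.585,.143,.024,0],0),('cup',(230,95,298,164),(126,197,162,229),(344,320,395,372),[.507,.319,.034,0],0),('lid',(313,160,375,222),(160,162,193,195),(276,317,322,363),[.6,.25,.023,0],0),('dish',(232,188,288,265),(174,200,214,230),(307,267,363,325),[.505,.205,.014,0],1)):
    p,e=fit(n,[(w,r)],p0,Y); print(n,np.round(p[:3]*1000,1),round(float(np.degrees(p[3])),1),round(e,3),end=' | ')
    p,e=fit(n,[(w,r),(a,ra),(b,rb)],p0,Y,1); print(np.round(p[:3]*1000,1),round(float(np.degrees(p[3])),1),round(e,3))
E
```

```text
bowl [585.  143.6  24. ] 0.0 0.08 | [585.3 143.2  21.6] 0.0 0.219
cup [506.7 318.8  34. ] 0.0 0.033 | [506.9 319.6  32.6] 0.0 0.112
lid [599.  250.9  23. ] 0.0 0.018 | [599.5 250.7  22. ] 0.0 0.114
dish [503.9 205.5  14. ] 0.1 0.052 | [504.4 206.2  12.2] 1.6 0.139
```

Request:
arm_command(
  plan=[
    [0,0,0,22,-38,-30,0],
    [0,0,0,45,-76,-60,0],
    [0,0,0,65,-112,-90,0],
    [0,0,0,65,-112,-90,0],
    [0,0,0,65,-112,-90,0],
    [0,0,0,65,-112,-120,0],
    [0,0,0,65,-112,-150,0],
    [0,0,0,65,-112,-175,0],
    [0,0,0,65,-112,-189,0],
    [0,0,0,65,-112,-189,0],
    [0,0,0,65,-112,-189,0],
  ],
)

```text
clock: 3.05
position: [0.5853, 0.1436, 0.1143]
tool_rot: [0.707, -0.707, -0.012, 0.011]
wrist_force: [-0.1, 0.7, -0.3]
finger_gap: 0.997
```

```bash
python3 - <<'E'
from h import *
c=Cam("wrist","w2"); print(c.st["clock"],c.st["position"])
E
```

```text
3.05 [0.58530313 0.14362691 0.11428968]
```

View pics/w2.png

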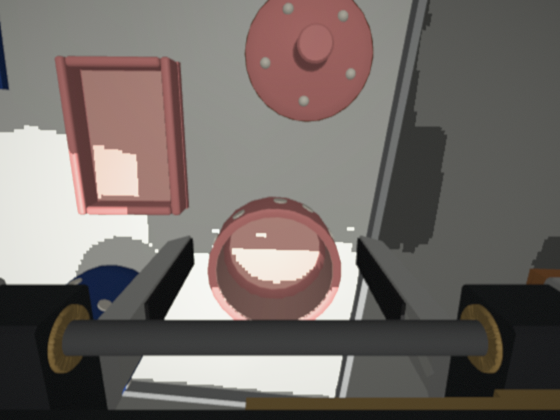

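Request:
arm_command(
  plan=[
    [0,0,0,0,0,0,0.3],
    [0,0,0,0,0,0,0.6],
    [0,0,0,0,0,0,1],
    [0,0,0,0,0,0,1],
    [0,0,0,0,0,0,1],
    [0,0,0,0,0,0,1],
  ],
)

```text
clock: 3.85
position: [0.5854, 0.1436, 0.1146]
tool_rot: [0.707, -0.707, -0.012, 0.011]
wrist_force: [-1.6, -0.1, 6.1]
finger_gap: 0.727
```

Request:
arm_command(
  plan=[
    [0,0,0,0,0,10,1],
    [0,0,0,0,0,40,1],
    [0,0,0,0,0,80,1],
    [0,0,0,-15,-40,120,1],
    [0,0,0,-30,-80,150,1],
    [0,0,0,-45,-120,170,1],
    [0,0,0,-60,-160,185,1],
    [0,0,0,-75,-200,185,1],
    [0,0,0,-90,-240,185,1],
    [0,0,0,-105,-280,185,1],
    [0,0,0,-120,-320,185,1],
    [0,0,0,-130,-344,185,1],
    [0,0,0,-130,-344,185,1],
    [0,0,0,-130,-344,185,1],
  ],
)

```text
clock: 5.6
position: [0.4556, -0.1999, 0.2998]
tool_rot: [0.707, -0.707, -0.012, 0.011]
wrist_force: [-0.1, 0.6, -1.2]
finger_gap: 0.726
```

```bash
python3 - <<'E'
from h import *
c=Cam("wrist","w3"); print(c.st["clock"],c.st["position"],c.st["finger_gap"],c.st["wrist_force"])
E
```

```text
5.6 [ 0.45561544 -0.1998961   0.29976388] 0.725752870615017 [-0.12208938  0.6152821  -1.17998055]
```

View pics/w3.png

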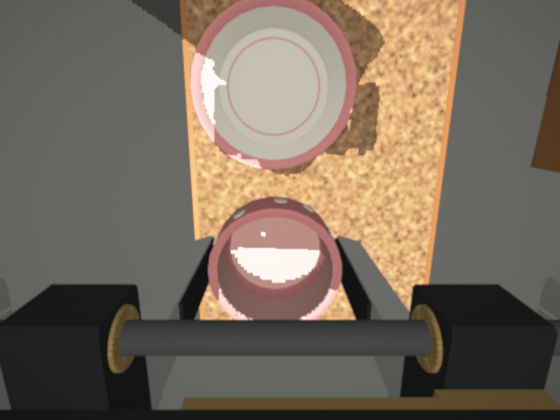

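```bash
python3 - <<'E'
from fit import *
w=load("w3")
im=w.img[0:190,150:400]; h=cv2.cvtColor(im,cv2.COLOR_BGR2HSV).astype(int)
for t in (30,60,90,120,150): pass
m=((h[...,0]>165)|(h[...,0]<6))&(h[...,1]>50)
m=m.astype(np.uint8); n,l,s,_=cv2.connectedComponentsWithStats(m); print(s[s[:,4]>50])
cv2.imwrite("pics/m3.png",cv2.resize(m*255,None,fx=3,fy=3))
# outer boundary pts -> fit circle center in plane z
pts=np.argwhere(m>0)[:,::-1].astype(np.int32); hull=cv2.convexHull(pts)[:,0]+[150,0]
hull=hull[hull[:,1]>2]
from scipy.optimize import least_squares
for z in (.016,.020,.024):
    P=w.at(hull,z)
    r=least_squares(lambda p:np.hypot(*(P-p[:2]).T)-p[2],[.45,-.09,.085],loss='soft_l1',f_scale=.002); print(z,r.x*1000,np.abs(r.fun).max())
E
```

```text
[[    0     0   250   190 43001]
 [   44     0   163   170  4487]]
0.016 [450.59291682 -92.41538032  86.32970835] 0.0009424042057744608
0.02 [450.61465012 -92.76664144  85.3877868 ] 0.0009319832122312438
0.024 [450.63638124 -93.1179053   84.44586673] 0.0009215666957462509
```

View pics/m3.png

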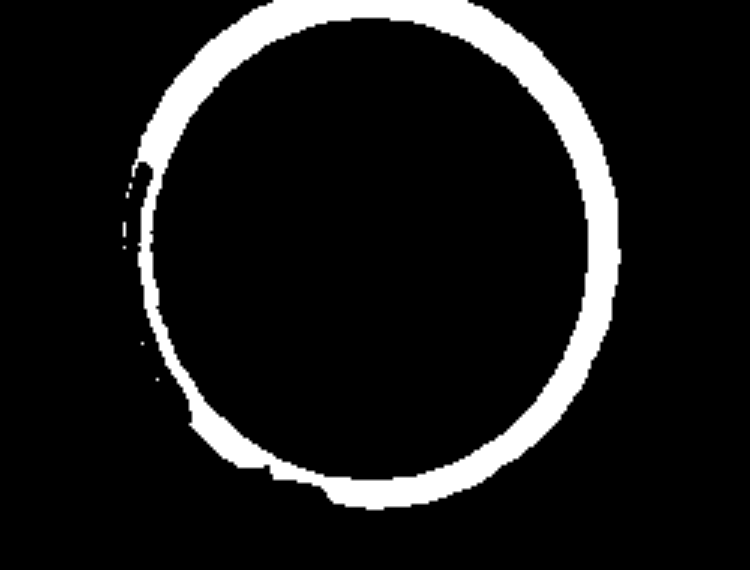

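Request:
arm_command(
  plan=[
    [0,0,0,-2,36,0,1],
    [0,0,0,-4,75,-20,1],
    [0,0,0,-4.6,107,-50,1],
    [0,0,0,-4.6,107,-85,1],
    [0,0,0,-4.6,107,-120,1],
    [0,0,0,-4.6,107,-145,1],
    [0,0,0,-4.6,107,-160,1],
    [0,0,0,-4.6,107,-170,1],
    [0,0,0,-4.6,107,-175,1],
    [0,0,0,-4.6,107,-175,1],
    [0,0,0,-4.6,107,-177,1],
    [0,0,0,-4.6,107,-179,1],
    [0,0,0,-4.6,107,-180,1],
  ],
)

```text
clock: 7.28
position: [0.4512, -0.0926, 0.1197]
tool_rot: [0.707, -0.707, -0.012, 0.012]
wrist_force: [0.1, 0.0, -2.0]
finger_gap: 0.726
```

```bash
python3 - <<'E'
from h import *
c=Cam("wrist","w4"); print(c.st["clock"],c.st["position"],c.st["finger_gap"],c.st["wrist_force"])
E
```

```text
7.275 [ 0.45119509 -0.09260488  0.11969864] 0.7261303538157112 [ 0.06252077  0.02435112 -2.04472653]
```

View pics/w4.png

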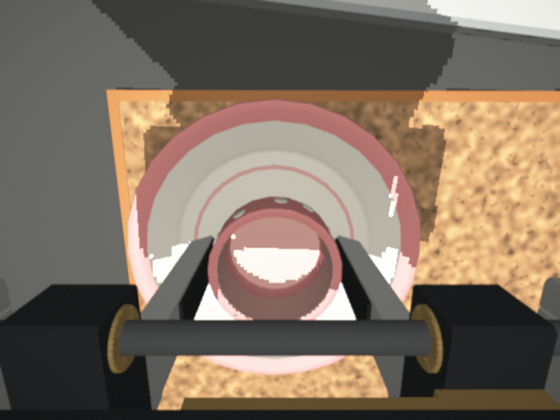

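Request:
arm_command(
  plan=[
    [0,0,0,0,0,-0.5,1],
    [0,0,0,0,0,-1,1],
    [0,0,0,0,0,-1,1],
  ],
)

```text
clock: 7.7
position: [0.4511, -0.0926, 0.1186]
tool_rot: [0.707, -0.707, -0.012, 0.012]
wrist_force: [0.2, -0.9, -1.8]
finger_gap: 0.73
```

Request:
arm_command(
  plan=[
    [0,0,0,0,0,-0.5,1],
    [0,0,0,0,0,-1,1],
    [0,0,0,0,0,-1,1],
  ],
)

```text
clock: 8.07
position: [0.4512, -0.0927, 0.1184]
tool_rot: [0.708, -0.706, -0.012, 0.011]
wrist_force: [-7.7, 0.2, 29.1]
finger_gap: 0.728
```

Request:
arm_command(
  plan=[
    [0,0,0,0,0,0,1],
    [0,0,0,0,0,0,0.2],
    [0,0,0,0,0,0,0.1],
    [0,0,0,0,0,0,0.1],
    [0,0,0,0,0,0,0.1],
    [0,0,0,0,0,20,0.1],
    [0,0,0,0,0,60,0],
    [0,0,0,0,0,110,0],
    [0,0,0,2,-60,150,0],
    [0,0,0,4,-120,180,0],
    [0,0,0,6,-180,180,0],
    [0,0,0,8,-240,180,0],
    [0,0,0,8,-290,180,0],
    [0,0,0,8,-300,180,0],
    [0,0,0,8,-300,180,0],
    [0,0,0,8,-300,180,0],
  ],
)

```text
clock: 10.07
position: [0.4596, -0.3912, 0.2983]
tool_rot: [0.708, -0.706, -0.013, 0.012]
wrist_force: [0.8, 0.4, -0.1]
finger_gap: 1.001
```

```bash
python3 - <<'E'
from h import *
c=Cam("wrist","w5"); print(c.st["clock"],c.st["position"],c.st["finger_gap"],c.st["wrist_force"]);Cam("top","t5")
E
```

```text
10.075 [ 0.4596077  -0.39121455  0.29825981] 1.0006725326063703 [ 0.7898541   0.40321692 -0.05018377]
```

View pics/w5.png

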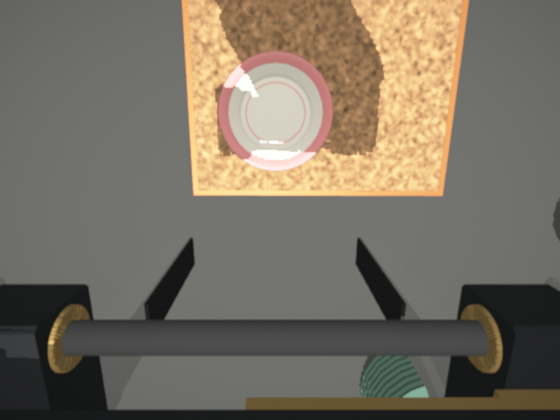

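View pics/t5.png

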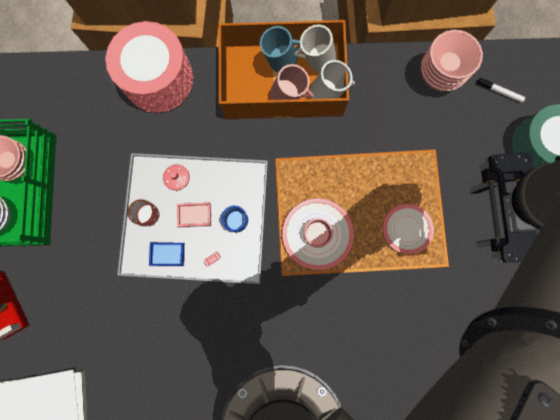

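```bash
python3 - <<'E'
from fit import *
from scipy.optimize import least_squares
w=load("w5"); x0,y0=205,40
im=w.img[y0:185,x0:345]; h=cv2.cvtColor(im,cv2.COLOR_BGR2HSV).astype(int)
m=(((h[...,0]>165)|(h[...,0]<6))&(h[...,1]>50)).astype(np.uint8)
n,l,s,_=cv2.connectedComponentsWithStats(m); i=1+np.argmax(s[1:,4]); pts=np.argwhere(l==i)[:,::-1].astype(np.int32)
hull=cv2.convexHull(pts)[:,0]+[x0,y0]
for z in (.013,.017,.021):
    P=w.at(hull,z); r=least_squares(lambda p:np.hypot(*(P-p[:2]).T)-p[2],[.458,-.31,.06],loss='soft_l1',f_scale=.001); print(z,(r.x*1000).round(1),np.abs(r.fun).max())
# plate w bowl in top
t=load("t5"); 
p,e=fit('saucer',[(t,(380,202,437,257))],[.458,-.31,.003,0]);print(p,e)
p,e=fit('plate',[(t,(280,196,356,272))],[.451,-.093,.003,0]);print(p,e)
crop(t,280,195,440,275,5,"t5c")
E
```

```text
0.013 [ 458.1 -309.    60.3] 0.008944781742922528
0.017 [ 458.1 -309.1   59.7] 0.008842521798946935
0.021 [ 458.  -309.2   59. ] 0.008740282156224813
[ 0.45845211 -0.310812    0.003       0.        ] 0.008879694462126034
[ 0.45113789 -0.09411216  0.003       0.        ] 0.008211189913317573
```

View pics/t5c.png

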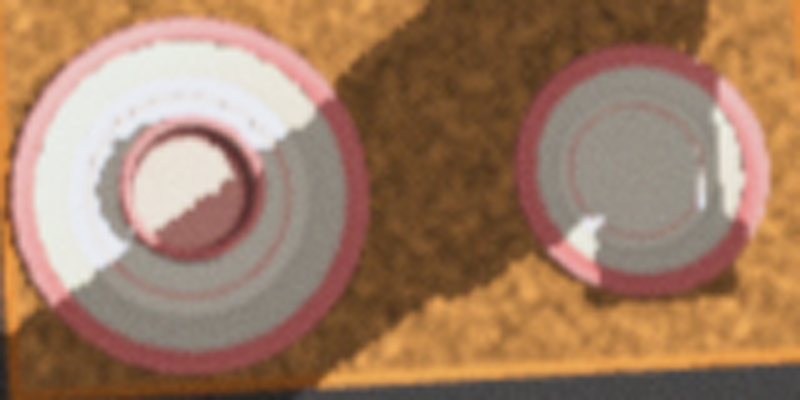

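Request:
arm_command(
  plan=[
    [0,0,0,2,30,0,0],
    [0,0,0,5,80,0,0],
    [0,0,0,9,140,0,0],
    [0,0,0,13,200,0,0],
    [0,0,0,17,260,0,0],
    [0,0,0,21,320,0,0],
    [0,0,0,25,380,0,0],
    [0,0,0,29,440,0,0],
    [0,0,0,33,500,0,0],
    [0,0,0,37,560,0,0],
    [0,0,0,41,620,0,0],
    [0,0,0,45,670,0,0],
    [0,0,0,47,710,-30,0],
    [0,0,0,47,710,-60,0],
    [0,0,0,47,710,-70,0],
    [0,0,0,47,710,-70,0],
  ],
)

```text
clock: 12.18
position: [0.5065, 0.3185, 0.2288]
tool_rot: [0.708, -0.706, -0.013, 0.012]
wrist_force: [-0.1, 0.2, 0.4]
finger_gap: 0.997
```

```bash
python3 - <<'E'
from h import *
c=Cam("wrist","w6"); print(c.st["clock"],c.st["position"],c.st["finger_gap"],c.st["wrist_force"],qR(c.st["tool_rot"]).round(3))
E
```

```text
12.175 [0.50649222 0.31850324 0.22876049] 0.9970176219313182 [-0.08681779  0.20129297  0.36327966] [[ 0.999  0.001 -0.035]
 [ 0.035  0.002  0.999]
 [ 0.001 -1.     0.002]]
```

View pics/w6.png

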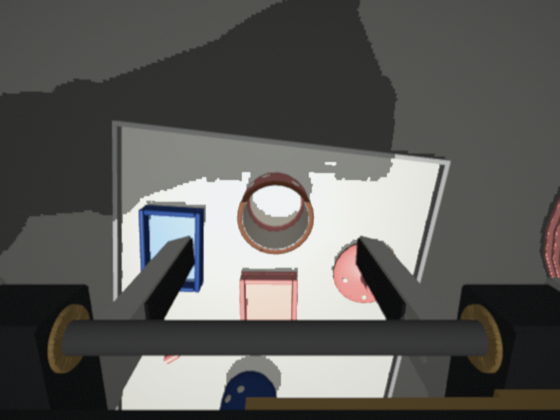

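Request:
arm_command(
  plan=[
    [0,0,0,0.5,0.5,-30,0],
    [0,0,0,0.5,0.5,-60,0],
    [0,0,0,0.5,0.5,-90,0],
    [0,0,0,0.5,0.5,-105,0],
    [0,0,0,0.5,0.5,-105,0],
    [0,0,0,0.5,0.5,-105,0.3],
    [0,0,0,0.5,0.5,-105,0.6],
    [0,0,0,0.5,0.5,-105,1],
    [0,0,0,0.5,0.5,-105,1],
    [0,0,0,0.5,0.5,-105,1],
    [0,0,0,0.5,0.5,-105,1],
  ],
)

```text
clock: 13.6
position: [0.5075, 0.3192, 0.1248]
tool_rot: [0.708, -0.706, -0.013, 0.012]
wrist_force: [-1.4, -0.3, 5.8]
finger_gap: 0.628
```

```bash
python3 - <<'E'
from h import *
c=Cam("wrist","w7"); print(c.st["clock"],c.st["position"],c.st["finger_gap"],c.st["wrist_force"])
E
```

```text
13.6 [0.50748406 0.3191848  0.12478815] 0.6275536071966981 [-1.36373937 -0.25428635  5.77096715]
```

View pics/w7.png

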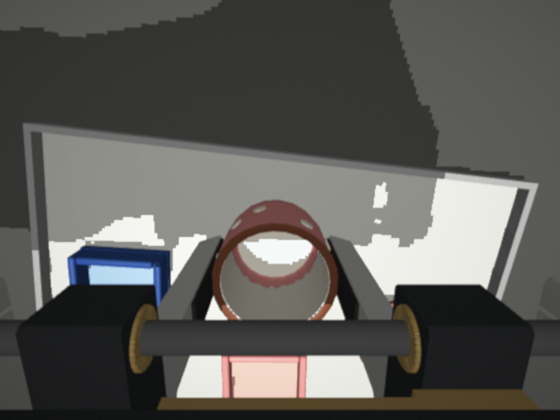

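Request:
arm_command(
  plan=[
    [0,0,0,0,0,10,1],
    [0,0,0,0,0,45,1],
    [0,0,0,0,0,90,1],
    [0,0,0,-3,-40,125,1],
    [0,0,0,-7,-85,125,1],
    [0,0,0,-11,-140,125,1],
    [0,0,0,-15,-195,125,1],
    [0,0,0,-19,-250,125,1],
    [0,0,0,-24,-305,125,1],
    [0,0,0,-28,-360,125,1],
    [0,0,0,-32,-415,125,1],
    [0,0,0,-36,-470,125,1],
    [0,0,0,-40,-525,125,1],
    [0,0,0,-45,-580,110,1],
    [0,0,0,-49.4,-615,90,1],
    [0,0,0,-49.4,-628.5,60,1],
    [0,0,0,-49.4,-628.5,35,1],
    [0,0,0,-49.4,-628.5,15,1],
    [0,0,0,-49.4,-628.5,7,1],
    [0,0,0,-49.4,-628.5,7,1],
  ],
)

```text
clock: 16.15
position: [0.4582, -0.3092, 0.1319]
tool_rot: [0.708, -0.706, -0.013, 0.012]
wrist_force: [0.1, 0.4, -1.3]
finger_gap: 0.632
```

```bash
python3 - <<'E'
from h import *
c=Cam("wrist","w8"); print(c.st["clock"],c.st["position"],c.st["finger_gap"],c.st["wrist_force"],qR(c.st["tool_rot"]).round(4))
E
```

```text
16.15 [ 0.45817626 -0.30916309  0.13188574] 0.6319428578632732 [ 0.09801195  0.43458068 -1.29046452] [[ 0.9994  0.0022 -0.0353]
 [ 0.0353  0.0036  0.9994]
 [ 0.0023 -1.      0.0035]]
```

View pics/w8.png

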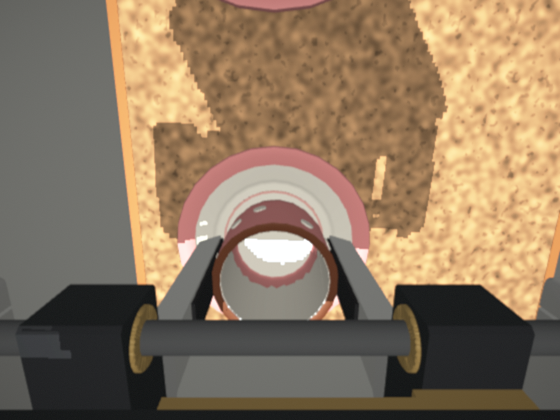

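Request:
arm_command(
  plan=[
    [0,0,0,0,0,-1,1],
    [0,0,0,0,0,-2,1],
    [0,0,0,0,0,-2.7,1],
    [0,0,0,0,0,-3.2,1],
    [0,0,0,0,0,-3.4,1],
  ],
)

```text
clock: 16.82
position: [0.4584, -0.3093, 0.1289]
tool_rot: [0.708, -0.706, -0.013, 0.011]
wrist_force: [0.2, 0.6, -2.3]
finger_gap: 0.631
```

Request:
arm_command(
  plan=[
    [0,0,0,0,0,-0.4,1],
    [0,0,0,0,0,-0.8,1],
    [0,0,0,0,0,-0.8,1],
  ],
)

```text
clock: 17.2
position: [0.4584, -0.3094, 0.1288]
tool_rot: [0.708, -0.706, -0.014, 0.011]
wrist_force: [-4.0, 3.7, 15.7]
finger_gap: 0.632
```

Request:
arm_command(
  plan=[
    [0,0,0,0,0,0,0.9],
    [0,0,0,0,0,0,0.25],
    [0,0,0,0,0,0,0.15],
    [0,0,0,0,0,0,0.15],
    [0,0,0,0,0,0,0.15],
    [0,0,0,0,0,20,0.15],
    [0,0,0,0,0,60,0.1],
    [0,0,0,0,0,110,0.1],
    [-0.2,0.1,-0.2,10,40,130,0.1],
    [-0.2,0.1,-0.2,25,100,130,0.2],
    [-0.2,0.1,-0.2,40,160,130,0.3],
    [-0.2,0.1,-0.2,55,220,130,0.4],
    [-0.2,0.1,-0.2,70,280,130,0.5],
    [-0.2,0.1,-0.2,85,340,130,0.5],
    [-0.2,0.1,-0.2,100,400,130,0.5],
    [-0.2,0.1,-0.2,115,460,130,0.5],
    [-0.2,0.1,-0.2,130,515,110,0.5],
    [-0.2,0.1,-0.2,140.8,560,80,0.5],
    [-0.2,0.1,-0.2,140.8,560,72,0.5],
    [-0.2,0.1,-0.2,140.8,560,72,0.5],
  ],
)

```text
clock: 19.7
position: [0.5991, 0.2497, 0.2012]
tool_rot: [-0.707, 0.707, 0.011, -0.011]
wrist_force: [0.7, 0.2, -0.1]
finger_gap: 0.501
```

```bash
python3 - <<'E'
from fit import *
c=Cam("wrist","w9"); print(c.st["clock"],c.st["position"],c.st["finger_gap"],c.st["wrist_force"],qR(c.st["tool_rot"]).round(4))
t=Cam("top","t9"); crop(t,280,195,440,275,5,"t9c")
E
```

```text
19.7 [0.59908272 0.24972203 0.20120254] 0.500964118107964 [ 0.72426848  0.2368101  -0.14930944] [[ 0.9995  0.0013 -0.0311]
 [ 0.0311 -0.001   0.9995]
 [ 0.0013 -1.     -0.0011]]
```

View pics/w9.png

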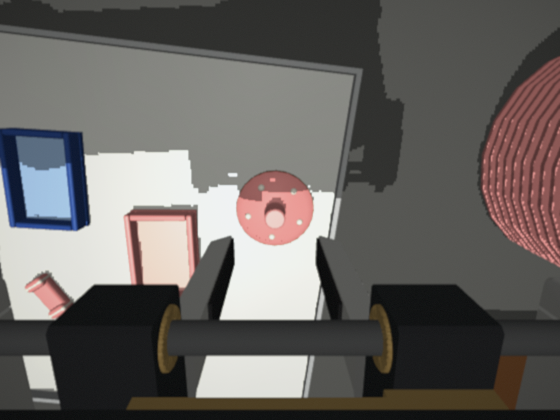

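View pics/t9c.png

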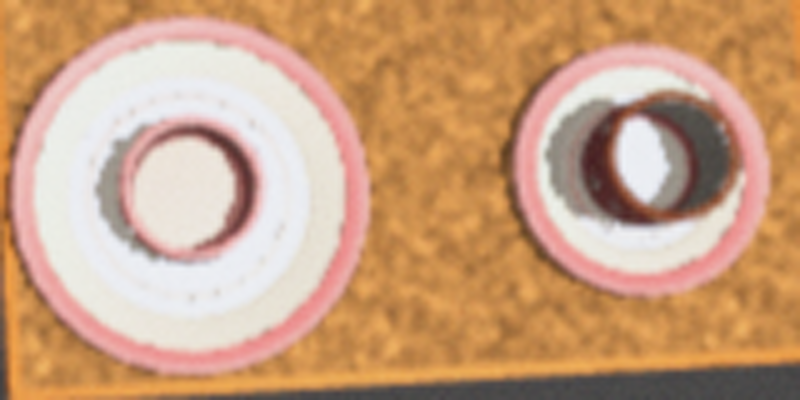

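```bash
python3 - <<'E'
from fit import *
w=load("w9"); t=load("t9")
p,e=fit('lid',[(w,(233,165,318,249))],[.599,.25,.023,0]);print(p,e)
print(w.at([(275,217)],.042))
print('plate',fit('plate',[(t,(280,196,356,272))],[.451,-.093,.003,0]))
print('saucer',fit('saucer',[(t,(380,202,437,257))],[.458,-.31,.003,0]))
print('bowl',fit('bowl',[(t,(301,216,334,249))],[.451,-.093,.028,0]))
def m2(c,roi,kind): pass
# cup: dark/brown rim mask
M['cup']=M['cup']
import fit as F
o=F.mask
def mk(c,roi,kind):
    x0,y0,x1,y1=roi; im=cv2.resize(c.img[y0:y1,x0:x1],None,fx=K,fy=K,interpolation=cv2.INTER_CUBIC); h=cv2.cvtColor(im,cv2.COLOR_BGR2HSV).astype(int)
    m=((h[...,1]>70)&(h[...,2]<150)).astype(np.uint8); n,l,s,_=cv2.connectedComponentsWithStats(m)
    pts=np.argwhere(np.isin(l,[i for i in range(1,n) if s[i,4]>60]))[:,::-1].astype(np.int32); q=np.zeros_like(m); cv2.fillConvexPoly(q,cv2.convexHull(pts),1); return q
F.mask=mk
print('cup',fit('cup',[(t,(394,210,430,242))],[.458,-.31,.038,0]))
E
```

```text
[0.59873    0.25065325 0.023      0.        ] 0.01524529555934034
[[0.59902364 0.25221063]]
plate (array([ 0.45174508, -0.09372573,  0.003     ,  0.        ]), np.float64(0.009357355833280467))
saucer (array([ 0.45855753, -0.31074298,  0.003     ,  0.        ]), np.float64(0.015125835438585271))
bowl (array([ 0.45133277, -0.09155099,  0.028     ,  0.        ]), np.float64(0.09731510130751572))
cup (array([ 0.46027467, -0.30891809,  0.038     ,  0.        ]), np.float64(0.10031347962382445))
```

Request:
arm_command(
  plan=[
    [0,0,0,0,1.3,-25,0.5],
    [0,0,0,0,1.3,-50,0.5],
    [0,0,0,0,1.3,-70,0.5],
    [0,0,0,0,1.3,-78.5,0.5],
    [0,0,0,0,1.3,-78.5,0.5],
    [0,0,0,0,1.3,-78.5,0.7],
    [0,0,0,0,1.3,-78.5,0.85],
    [0,0,0,0,1.3,-78.5,1],
    [0,0,0,0,1.3,-78.5,1],
    [0,0,0,0,1.3,-78.5,1],
    [0,0,0,0,1.3,-78.5,1],
  ],
)

```text
clock: 21.18
position: [0.5997, 0.2506, 0.1239]
tool_rot: [0.707, -0.707, -0.012, 0.01]
wrist_force: [-1.8, 0.1, 4.7]
finger_gap: 0.153
```

```bash
python3 - <<'E'
from fit import *
c=Cam("wrist","w10"); print(c.st["clock"],c.st["position"],c.st["finger_gap"],c.st["wrist_force"],qR(c.st["tool_rot"]).round(4))
E
```

```text
21.175 [0.59970056 0.25057283 0.12389163] 0.1532826698349154 [-1.81532821  0.06664328  4.73987222] [[ 9.996e-01  2.900e-03 -2.990e-02]
 [ 2.990e-02  5.000e-04  9.996e-01]
 [ 2.900e-03 -1.000e+00  4.000e-04]]
```

View pics/w10.png

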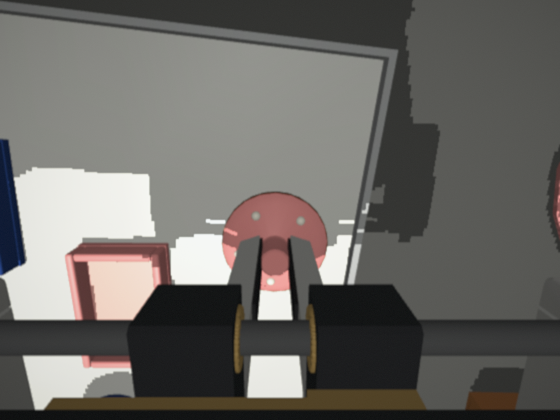

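Request:
arm_command(
  plan=[
    [0,0,0,0,0,10,1],
    [0,0,0,0,0,45,1],
    [0,0,0,0,0,85,1],
    [0,0,0,-8,-35,120,1],
    [0,0,0,-20,-90,126,1],
    [0,0,0,-32,-145,126,1],
    [0,0,0,-45,-200,126,1],
    [0,0,0,-57,-255,126,1],
    [0,0,0,-69,-310,126,1],
    [0,0,0,-82,-365,126,1],
    [0,0,0,-94,-420,126,1],
    [0,0,0,-106,-475,126,1],
    [0,0,0,-119,-530,126,1],
    [0,0.2,0,-131,-585,126,1],
    [0,0.2,0,-141.3,-625,126,1],
    [0,0.2,0,-141.3,-631,126,1],
    [0,0.2,0,-141.3,-631,126,1],
    [0,0.2,0,-141.3,-631,126,1],
  ],
)

```text
clock: 23.48
position: [0.459, -0.3792, 0.2499]
tool_rot: [0.707, -0.707, -0.011, 0.011]
wrist_force: [-0.3, -0.1, -0.9]
finger_gap: 0.152
```

```bash
python3 - <<'E'
from fit import *
c=Cam("wrist","w11"); print(c.st["clock"],c.st["position"],c.st["finger_gap"],c.st["wrist_force"],qR(c.st["tool_rot"]).round(4))
E
```

```text
23.475 [ 0.45897295 -0.37918228  0.24991731] 0.15204175892204685 [-0.32200881 -0.09337167 -0.92783039] [[ 9.995e-01 -5.000e-04 -3.140e-02]
 [ 3.140e-02  1.100e-03  9.995e-01]
 [-5.000e-04 -1.000e+00  1.100e-03]]
```

View pics/w11.png

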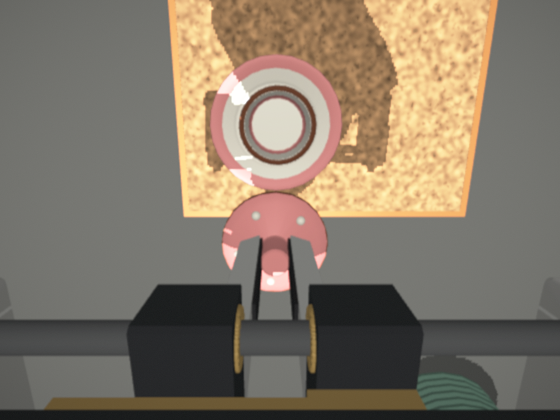

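```bash
python3 - <<'E'
from fit import *
from scipy.optimize import least_squares
w=load("w11")
def rim(cond,roi,z,p0,lim=None):
    x0,y0,x1,y1=roi; h=cv2.cvtColor(w.img[y0:y1,x0:x1],cv2.COLOR_BGR2HSV).astype(int); m=cond(h).astype(np.uint8)
    n,l,s,_=cv2.connectedComponentsWithStats(m); i=1+np.argmax(s[1:,4]); pts=np.argwhere(l==i)[:,::-1].astype(np.int32)
    hu=cv2.convexHull(pts)[:,0]+[x0,y0]; P=w.at(hu,z)
    r=least_squares(lambda p:np.hypot(*(P-p[:2]).T)-p[2],p0,loss='soft_l1',f_scale=.001); return (r.x*1000).round(1),np.abs(r.fun).max().round(4),hu.min(0),hu.max(0)
print(rim(lambda h:(h[...,1]>60)&(h[...,2]<120)&((h[...,0]<20)|(h[...,0]>165)),(235,80,322,170),.068,[.458,-.309,.03]))
print(rim(lambda h:((h[...,0]>165)|(h[...,0]<6))&(h[...,1]>50),(205,50,347,192),.017,[.458,-.309,.06]))
z=.2499-.1239+.004+.009
print(z,rim(lambda h:((h[...,0]>165)|(h[...,0]<8))&(h[...,1]>60),(215,190,335,300),z,[.459,-.379,.0325]))
E
```

```text
(array([ 458.4, -309.4,   29.4]), np.float64(0.0002), array([240,  86]), array([315, 163]))
(array([ 457.6, -309.8,   60.3]), np.float64(0.0039), array([233,  55]), array([341, 189]))
0.139 (array([ 458.2, -379.4,   32.9]), np.float64(0.0003), array([222, 192]), array([327, 291]))
```

Request:
arm_command(
  plan=[
    [0,0,0,0.1,25,0,1],
    [0,0,0,0.2,55,0,1],
    [0,0,0,0.2,70,-10,1],
    [0,0,0,0.2,70,-30,1],
    [0,0,0,0.2,70,-48,1],
    [0,0,0,0.2,70,-58,1],
    [0,0,0,0.2,70,-62,1],
    [0,0,0,0.2,70,-64,1],
    [0,0,0,0.2,70,-66,1],
    [0,0,0,0.2,70,-66.5,1],
  ],
)

```text
clock: 24.78
position: [0.4593, -0.3092, 0.1836]
tool_rot: [0.707, -0.707, -0.011, 0.011]
wrist_force: [0.0, 0.3, -1.2]
finger_gap: 0.151
```

```bash
python3 - <<'E'
from fit import *
c=Cam("wrist","w12"); print(c.st["clock"],c.st["position"],c.st["finger_gap"],c.st["wrist_force"],qR(c.st["tool_rot"]).round(4))
b=Cam("scene","s12"); crop(b,170,60,340,180,4,"s12c")
E
```

```text
24.775 [ 0.45932446 -0.30921214  0.1836093 ] 0.15110614107671072 [ 0.03151909  0.3254673  -1.22606281] [[ 9.995e-01 -1.000e-04 -3.160e-02]
 [ 3.160e-02  1.000e-03  9.995e-01]
 [-0.000e+00 -1.000e+00  1.000e-03]]
```

View pics/s12c.png

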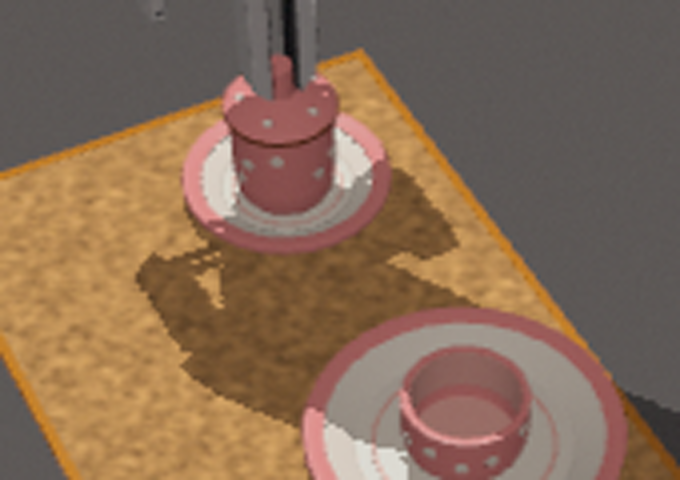

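Lid plug is inside the mouth; lower the last ~2 mm.

Request:
arm_command(
  plan=[
    [0,0,0,-0.4,0,-0.6,1],
    [0,0,0,-0.4,0,-1.2,1],
    [0,0,0,-0.4,0,-1.6,1],
    [0,0,0,-0.4,0,-1.6,1],
  ],
)

```text
clock: 25.38
position: [0.4589, -0.3092, 0.182]
tool_rot: [0.707, -0.707, -0.011, 0.011]
wrist_force: [-0.1, -0.3, -0.5]
finger_gap: 0.159
```

Request:
arm_command(
  plan=[
    [0,0,0,0,0,-0.4,1],
    [0,0,0,0,0,-0.8,1],
    [0,0,0,0,0,-0.8,1],
  ],
)

```text
clock: 25.75
position: [0.4591, -0.3094, 0.1818]
tool_rot: [0.707, -0.707, -0.011, 0.011]
wrist_force: [-2.8, 2.3, 11.7]
finger_gap: 0.157
```

Request:
arm_command(
  plan=[
    [0,0,0,0,0,0,0.9],
    [0,0,0,0,0,0,0.7],
    [0,0,0,0,0,0,0.6],
    [0,0,0,0,0,0,0.6],
    [0,0,0,0,0,0,0.6],
    [0,0,0,0,0,20,0.6],
    [0,0,0,0,0,60,0.6],
    [0,0,0,0,30,105,0.6],
    [0,0,0,-4,85,110,0.6],
    [0,0,0,-8,140,110,0.6],
    [0,0,0,-12,195,110,0.6],
    [0,0,0,-16,250,110,0.6],
    [0,0,0,-20,305,110,0.6],
    [0,0,0,-24,360,110,0.6],
    [0,0,0,-28,415,110,0.6],
    [0,0,0,-34,450,110,0.6],
    [0,0,0,-34,460,110,0.6],
    [0,0,0,-34,460,110,0.6],
  ],
)

```text
clock: 28.0
position: [0.4252, 0.1505, 0.2918]
tool_rot: [0.707, -0.707, -0.012, 0.011]
wrist_force: [0.5, -0.4, -0.0]
finger_gap: 0.4
```

```bash
python3 - <<'E'
from fit import *
c=Cam("wrist","w13"); print(c.st["clock"],c.st["position"],c.st["finger_gap"],c.st["wrist_force"],qR(c.st["tool_rot"]).round(4))
b=Cam("scene","s13"); crop(b,170,60,340,180,4,"s13c")
crop(c,180,120,380,270,4,"w13c")
E
```

```text
28.0 [0.42519727 0.15046093 0.29179623] 0.39997470530250684 [ 0.48811591 -0.37429654 -0.04124648] [[ 9.995e-01  6.000e-04 -3.200e-02]
 [ 3.200e-02  8.000e-04  9.995e-01]
 [ 6.000e-04 -1.000e+00  8.000e-04]]
```

View pics/s13c.png

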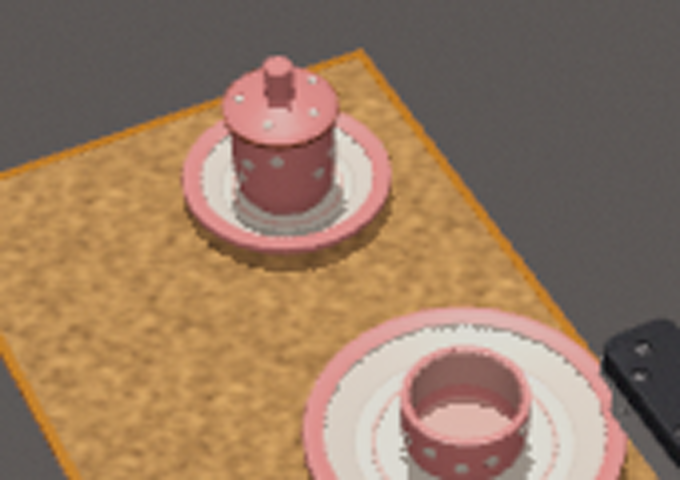

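View pics/w13c.png

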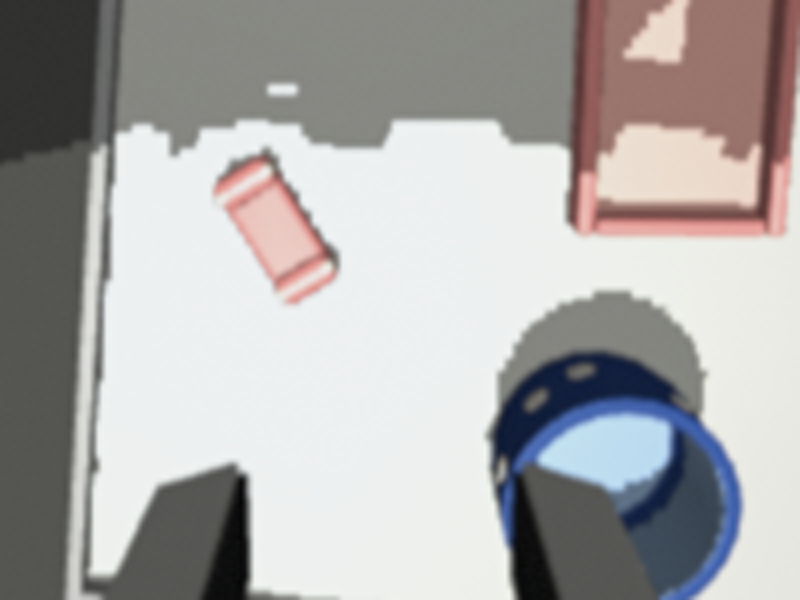

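View pics/w13.png

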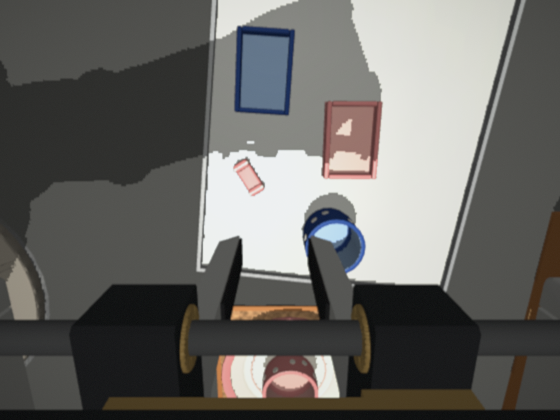

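```bash
python3 - <<'E'
from fit import *
w=load("w13")
C=np.array([(215,190),(265,155),(337,262),(293,302)]);P=w.at((C+.5)/4-.5+[180,120],.018); print((P*1000).round(1),P.mean(0))
d=P[0]-P[3];d2=P[1]-P[2]; print(np.hypot(*d),np.hypot(*d2),[np.degrees(np.arctan2(-v[0],v[1])) for v in(d,d2,d+d2)])
print(np.degrees(cv2.minAreaRect((P*1000).astype(np.float32))[2]*np.pi/180),cv2.minAreaRect((P*1000).astype(np.float32)))
E
```

```text
[[379.7 173.6]
 [393.1 183.4]
 [413.  154.9]
 [401.2 143.3]] [0.39674788 0.16376254]
0.037117594031094915 0.03479927320619071 [np.float64(35.31966720465731), np.float64(34.94814559218396), np.float64(35.139894627183395)]
35.31966781616211 ((397.12908935546875, 163.3220977783203), (16.591712951660156, 37.39864730834961), 35.31966781616211)
```

Request:
arm_command(
  plan=[
    [0,0,10,-9,4,-30,0.6],
    [0,0,20,-19,9,-60,0.6],
    [0,0,30,-28.2,12.8,-90,0.6],
    [0,0,33.3,-28.2,12.8,-110,0.6],
    [0,0,33.3,-28.2,12.8,-120,0.6],
    [0,0,33.3,-28.2,12.8,-120,0.6],
    [0,0,33.3,-28.2,12.8,-120,0.6],
  ],
)

```text
clock: 28.98
position: [0.3976, 0.1621, 0.1725]
tool_rot: [0.675, -0.674, -0.213, 0.212]
wrist_force: [0.4, 0.4, 0.3]
finger_gap: 0.403
```

```bash
python3 - <<'E'
from fit import *
c=Cam("wrist","w14"); m=qR(c.st["tool_rot"]); print(c.st["clock"],c.st["position"],c.st["finger_gap"],m.round(4),np.degrees(np.arctan2(m[1,0],m[0,0])),np.round(c.st["joints"],2))
crop(c,180,120,380,270,4,"w14c")
E
```

```text
28.975 [0.39760079 0.16207511 0.17245754] 0.4032367542974229 [[ 8.198e-01  9.000e-04 -5.726e-01]
 [ 5.726e-01  1.400e-03  8.198e-01]
 [ 1.500e-03 -1.000e+00  7.000e-04]] 34.93173892686046 [-0.79  0.21  0.29  2.27 -0.1   0.67  0.18]
```

View pics/w14c.png

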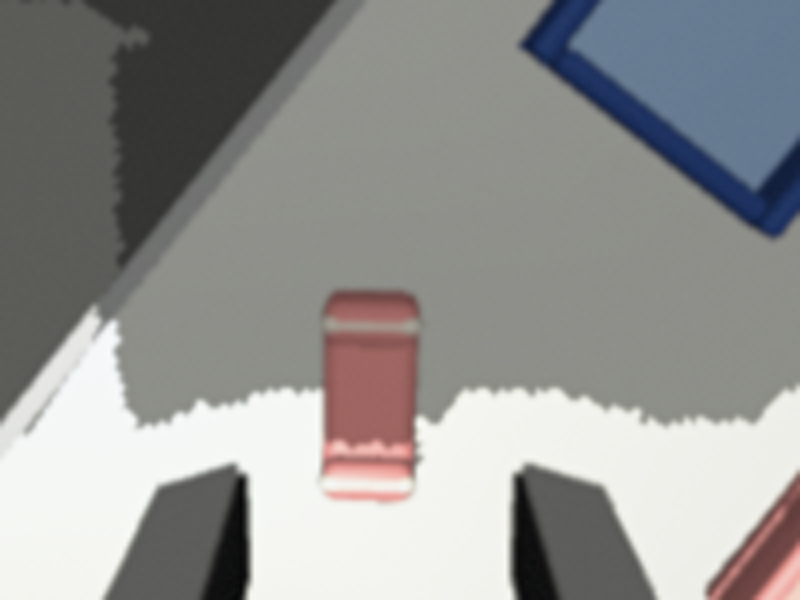

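```bash
python3 - <<'E'
from fit import *
w=load("w14"); print(w.at((np.array([(371,295),(367,500),(369,397)])+.5)/4-.5+[180,120],.018))
E
```

```text
[[0.38389565 0.17966285]
 [0.40611713 0.14635364]
 [0.39472185 0.16343149]]
```

Request:
arm_command(
  plan=[
    [0,0,-1.2,-2.6,1,-20,0.6],
    [0,0,-1.2,-2.6,1,-40,0.6],
    [0,0,-1.2,-2.6,1,-60,0.6],
    [0,0,-1.2,-2.6,1,-68.5,0.6],
    [0,0,-1.2,-2.6,1,-68.5,0.6],
    [0,0,-1.2,-2.6,1,-68.5,0.7],
    [0,0,-1.2,-2.6,1,-68.5,0.8],
    [0,0,-1.2,-2.6,1,-68.5,1],
    [0,0,-1.2,-2.6,1,-68.5,1],
    [0,0,-1.2,-2.6,1,-68.5,1],
  ],
)

```text
clock: 30.28
position: [0.3952, 0.1634, 0.1045]
tool_rot: [0.677, -0.676, -0.206, 0.205]
wrist_force: [-1.1, -0.3, 9.4]
finger_gap: 0.188
```

```bash
python3 - <<'E'
from fit import *
c=Cam("wrist","w15"); m=qR(c.st["tool_rot"]); print(c.st["clock"],c.st["position"],c.st["finger_gap"],c.st["wrist_force"],m.round(4),np.degrees(np.arctan2(m[1,0],m[0,0])),np.round(c.st["joints"],2))
crop(c,180,120,380,270,4,"w15c")
E
```

```text
30.275 [0.3952037  0.1633974  0.10446649] 0.18784291602929729 [-1.06574688 -0.34811234  9.37760825] [[ 8.314e-01  1.600e-03 -5.557e-01]
 [ 5.557e-01  2.200e-03  8.314e-01]
 [ 2.600e-03 -1.000e+00  9.000e-04]] 33.757648811207076 [-0.75  0.35  0.24  2.31 -0.18  0.49  0.23]
```

View pics/w15c.png

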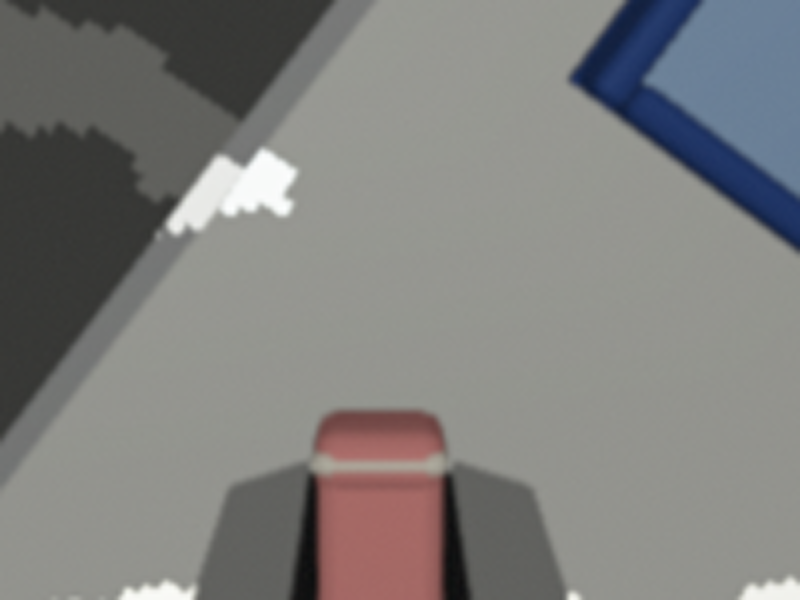

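```bash
python3 - <<'E'
from fit import *
w=load("w15"); st=robot.observe(); m=qR(st["tool_rot"])
for z in (.010,.014,.018):
    p=w.at([(275,222.7)],z)[0]; print(z,(np.r_[p,0]-np.r_[np.array(st["position"])[:2],0])@m[:,2]*1000)
E
```

```text
0.01 18.929515866228456
0.014 20.20420817146556
0.018 21.478900476702663
```

Request:
arm_command(
  plan=[
    [0,0,0,0,0,10,1],
    [0,0,0,0,0,45,1],
    [0,0,0,0,0,80,1],
    [0,0,-7,7,-40,95,1],
    [0,0,-15,15,-95,95,1],
    [0,0,-23,24,-150,95,1],
    [0,0,-31.9,32,-205,95,1],
    [0,0,-31.9,41,-260,95,1],
    [0,0,-31.9,50,-315,95,1],
    [0,0,-31.9,59.6,-360,95,1],
    [0,0,-31.9,59.6,-377.3,80,1],
    [0,0,-31.9,59.6,-377.3,50,1],
    [0,0,-31.9,59.6,-377.3,25,1],
    [0,0,-31.9,59.6,-377.3,10,1],
    [0,0,-31.9,59.6,-377.3,10,1],
  ],
)

```text
clock: 32.2
position: [0.4545, -0.2138, 0.1143]
tool_rot: [0.707, -0.707, -0.012, 0.011]
wrist_force: [0.7, 0.1, -0.4]
finger_gap: 0.19
```

```bash
python3 - <<'E'
from fit import *
c=Cam("wrist","w16"); m=qR(c.st["tool_rot"]); print(c.st["clock"],c.st["position"],c.st["finger_gap"],c.st["wrist_force"],m.round(4),np.degrees(np.arctan2(m[1,0],m[0,0])))
E
```

```text
32.2 [ 0.45452602 -0.21384071  0.1142715 ] 0.1901931972048606 [ 0.691937    0.0887984  -0.37573403] [[ 0.9995  0.0015 -0.0324]
 [ 0.0324  0.0013  0.9995]
 [ 0.0015 -1.      0.0013]] 1.855254665143784
```

View pics/w16.png

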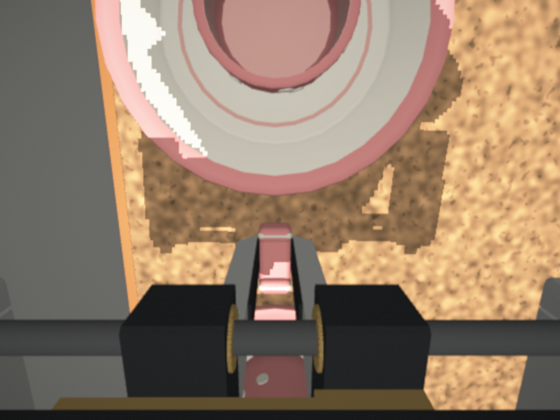

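Aligned with the plate and cup centres. Lowering.

Request:
arm_command(
  plan=[
    [0,0,0,0.3,0,-4,1],
    [0,0,0,0.3,0,-7,1],
    [0,0,0,0.3,0,-9,1],
    [0,0,0,0.3,0,-10,1],
    [0,0,0,0.3,0,-10.5,1],
    [0,0,0,0.3,0,-10.5,1],
  ],
)

```text
clock: 33.0
position: [0.4551, -0.214, 0.1044]
tool_rot: [0.707, -0.707, -0.012, 0.011]
wrist_force: [-0.1, 0.4, -0.6]
finger_gap: 0.188
```

Request:
arm_command(
  plan=[
    [0,0,0,-0.2,0,-0.5,1],
    [0,0,0,-0.2,0,-1,1],
    [0,0,0,-0.2,0,-1.2,1],
    [0,0,0,-0.2,0,-1.2,1],
  ],
)

```text
clock: 33.5
position: [0.4549, -0.2141, 0.1035]
tool_rot: [0.707, -0.707, -0.012, 0.01]
wrist_force: [-1.9, 1.2, 10.4]
finger_gap: 0.186
```

Request:
arm_command(
  plan=[
    [0,0,0,0,0,0,0.9],
    [0,0,0,0,0,0,0.7],
    [0,0,0,0,0,0,0.65],
    [0,0,0,0,0,0,0.65],
    [0,0,0,0,0,20,0.65],
    [0,0,0,0,0,60,0.65],
    [0,0,0,0,20,115,0.5],
    [0,0,0,6,65,160,0.3],
    [0,0,0,13,120,185,0.15],
    [0,0,0,20,175,185,0.1],
    [0,0,0,27,230,185,0.1],
    [0,0,0,34,285,185,0.1],
    [0,0,0,41,340,170,0.1],
    [0,0,0,49.3,390,150,0.1],
    [0,0,0,49.3,419.5,130,0.1],
    [0,0,0,49.3,419.5,130,0.1],
    [0,0,0,49.3,419.5,130,0.1],
  ],
)

```text
clock: 35.62
position: [0.5044, 0.2047, 0.2337]
tool_rot: [0.707, -0.707, -0.012, 0.01]
wrist_force: [0.5, -0.4, 0.0]
finger_gap: 0.897
```

```bash
python3 - <<'E'
from fit import *
c=Cam("wrist","w17"); m=qR(c.st["tool_rot"]); print(c.st["clock"],c.st["position"],c.st["finger_gap"],c.st["wrist_force"],m.round(4),np.degrees(np.arctan2(m[1,0],m[0,0])))
t=Cam("top","t17"); crop(t,270,140,450,285,4.4,"t17c")
E
```

```text
35.625 [0.50436675 0.20465721 0.23366358] 0.8970519784983416 [ 0.45511499 -0.40776207  0.04055326] [[ 9.995e-01  2.600e-03 -3.160e-02]
 [ 3.160e-02  9.000e-04  9.995e-01]
 [ 2.600e-03 -1.000e+00  8.000e-04]] 1.8088462199647786
```

View pics/w17.png

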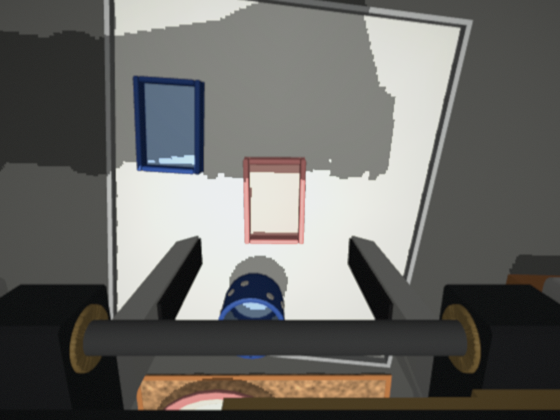

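View pics/t17c.png

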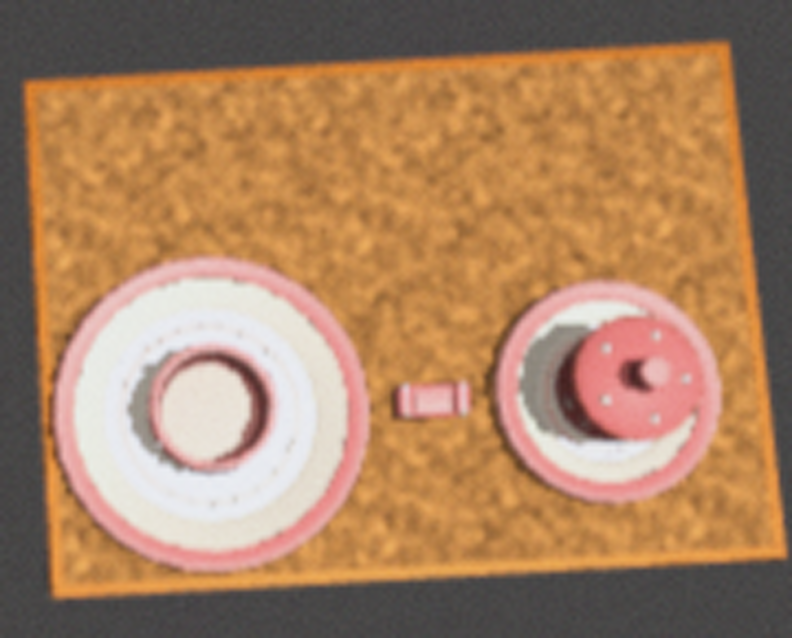

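```bash
python3 - <<'E'
from fit import *
w=load("w17"); p,e=fit('dish',[(w,(238,150,311,250))],[.504,.205,.014,0],1);print(p,np.degrees(p[3]),e)
E
```

```text
[0.50397793 0.20538169 0.014      0.030537  ] 1.7496411892983905 0.03447293447293447
```

Request:
arm_command(
  plan=[
    [0,0.15,0,-0.4,0.7,-40,0.1],
    [0,0.15,0,-0.4,0.7,-80,0.1],
    [0,0.15,0,-0.4,0.7,-110,0.1],
    [0,0.15,0,-0.4,0.7,-125,0.1],
    [0,0.15,0,-0.4,0.7,-129.5,0.1],
    [0,0.15,0,-0.4,0.7,-129.5,0.1],
    [0,0.15,0,-0.4,0.7,-129.5,0.3],
    [0,0.15,0,-0.4,0.7,-129.5,0.5],
    [0,0.15,0,-0.4,0.7,-129.5,1],
    [0,0.15,0,-0.4,0.7,-129.5,1],
    [0,0.15,0,-0.4,0.7,-129.5,1],
    [0,0.15,0,-0.4,0.7,-129.5,1],
  ],
)

```text
clock: 37.22
position: [0.5043, 0.2052, 0.1049]
tool_rot: [0.708, -0.706, -0.011, 0.011]
wrist_force: [-1.7, -0.0, 5.9]
finger_gap: 0.595
```

```bash
python3 - <<'E'
from fit import *
c=Cam("wrist","w18"); m=qR(c.st["tool_rot"]); print(c.st["clock"],c.st["position"],c.st["finger_gap"],c.st["wrist_force"],m.round(4),np.degrees(np.arctan2(m[1,0],m[0,0])))
E
```

```text
37.225 [0.50428806 0.20522544 0.10491604] 0.5948324562716161 [-1.70396888 -0.04822542  5.86422991] [[ 9.995e-01  9.000e-04 -3.070e-02]
 [ 3.070e-02  2.000e-03  9.995e-01]
 [ 9.000e-04 -1.000e+00  2.000e-03]] 1.7577439788953204
```

View pics/w18.png

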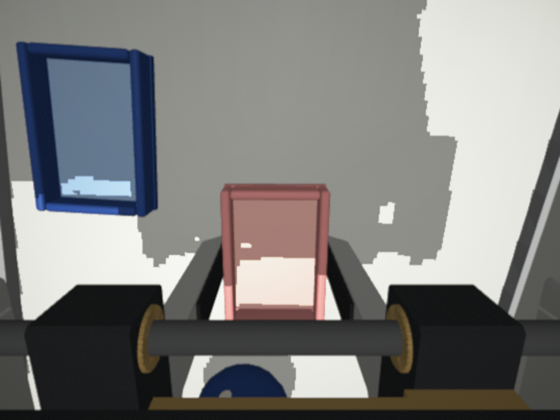

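Request:
arm_command(
  plan=[
    [0,0,0,0,0,10,1],
    [0,0,0,0,0,45,1],
    [0,0,0,0,0,85,1],
    [0,0,0,0,0,105,1],
    [0,0,0,10,-35,110,1],
    [0,0,0,27,-85,110,1],
    [0,0,0,45,-140,110,1],
    [0,0,0,62,-195,110,1],
    [0,0,0,80,-250,110,1],
    [0,0,0,94.6,-285,90,1],
    [0,0,0,94.6,-293.6,65,1],
    [0,0,0,94.6,-293.6,40,1],
    [0,0,0,94.6,-293.6,20,1],
    [0,0,0,94.6,-293.6,8,1],
    [0,0,0,94.6,-293.6,3,1],
    [0,0,0,94.6,-293.6,2,1],
  ],
)

```text
clock: 39.28
position: [0.5991, -0.0883, 0.1071]
tool_rot: [0.708, -0.706, -0.011, 0.01]
wrist_force: [-1.1, -0.8, -1.2]
finger_gap: 0.597
```

```bash
python3 - <<'E'
from fit import *
c=Cam("wrist","w19"); m=qR(c.st["tool_rot"]); print(c.st["clock"],c.st["position"],c.st["finger_gap"],c.st["wrist_force"],m.round(4),np.degrees(np.arctan2(m[1,0],m[0,0])))
E
```

```text
39.275 [ 0.59908956 -0.08830065  0.10714476] 0.5971192438296322 [-1.06487164 -0.78764614 -1.15423495] [[ 0.9995  0.0012 -0.0308]
 [ 0.0308  0.002   0.9995]
 [ 0.0013 -1.      0.002 ]] 1.7657269069241524
```

View pics/w19.png

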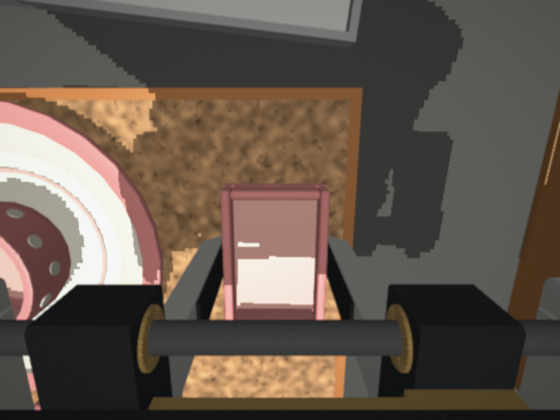

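Request:
arm_command(
  plan=[
    [0,0,0,0,0,-1,1],
    [0,0,0,0,0,-2,1],
    [0,0,0,0,0,-3,1],
    [0,0,0,0,0,-3.4,1],
    [0,0,0,0,0,-3.4,1],
  ],
)

```text
clock: 39.95
position: [0.5991, -0.0883, 0.104]
tool_rot: [0.708, -0.706, -0.011, 0.01]
wrist_force: [-0.6, 0.2, 2.1]
finger_gap: 0.592
```

Request:
arm_command(
  plan=[
    [0,0,0,0,0,-0.4,1],
    [0,0,0,0,0,-0.6,1],
    [0,0,0,0,0,-0.6,1],
  ],
)

```text
clock: 40.33
position: [0.5991, -0.0883, 0.1039]
tool_rot: [0.708, -0.706, -0.011, 0.01]
wrist_force: [-5.1, 1.0, 11.7]
finger_gap: 0.591
```

Contact. Open only partly (to about 70 mm), lift, and move aside for a look.

Request:
arm_command(
  plan=[
    [0,0,0,0,0,0,0.6],
    [0,0,0,0,0,0,0.3],
    [0,0,0,0,0,0,0.22],
    [0,0,0,0,0,0,0.22],
    [0,0,0,0,0,0,0.22],
    [0,0,0,0,0,15,0.22],
    [0,0,0,0,0,50,0.22],
    [0,0,0,0,0,100,0.22],
    [0,0,0,-30,-30,150,0.2],
    [0,0,0,-70,-70,200,0.2],
    [0,0,0,-100,-110,240,0.2],
    [0,0,0,-120,-130,260,0.2],
    [0,0,0,-120,-130,260,0.2],
    [0,0,0,-120,-130,260,0.2],
  ],
)

```text
clock: 42.08
position: [0.4792, -0.2179, 0.3642]
tool_rot: [0.708, -0.706, -0.012, 0.01]
wrist_force: [-0.6, -0.1, -0.8]
finger_gap: 0.8
```

```bash
python3 - <<'E'
from fit import *
c=Cam("wrist","w20"); m=qR(c.st["tool_rot"]); print(c.st["clock"],c.st["position"],c.st["finger_gap"])
b=Cam("scene","s20")
E
```

```text
42.075 [ 0.47919393 -0.2179369   0.36424903] 0.7997434972381213
```

View pics/w20.png

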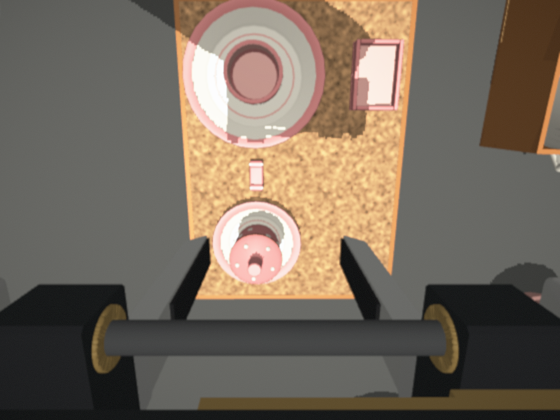

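View pics/s20.png

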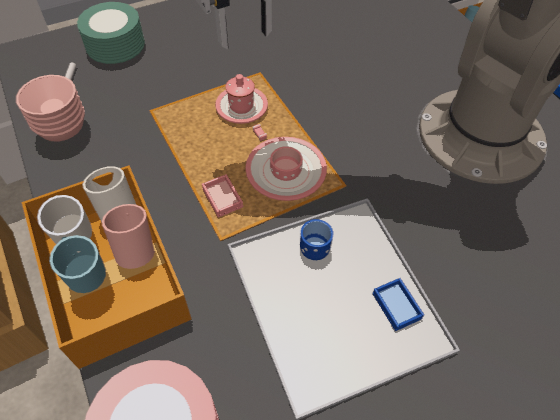

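```bash
python3 - <<'E'
from fit import *
from scipy.optimize import least_squares
w=load("w20")
pk=lambda h:((h[...,0]>160)|(h[...,0]<9))&(h[...,1]>50)
def rim(roi,z,p0):
    x0,y0,x1,y1=roi; h=cv2.cvtColor(w.img[y0:y1,x0:x1],cv2.COLOR_BGR2HSV).astype(int); m=pk(h).astype(np.uint8)
    n,l,s,_=cv2.connectedComponentsWithStats(m); i=1+np.argmax(s[1:,4]); pts=np.argwhere(l==i)[:,::-1].astype(np.int32)
    hu=cv2.convexHull(pts)[:,0]+[x0,y0]; hu=hu[hu[:,1]>1]; P=w.at(hu,z)
    r=least_squares(lambda p:np.hypot(*(P-p[:2]).T)-p[2],p0,loss='soft_l1',f_scale=.001); return (r.x*1000).round(1),np.abs(r.fun).max().round(4)
print('plate',rim((180,0,328,151),.020,[.451,-.093,.085]))
print('bowl',rim((222,37,285,110),.048,[.451,-.093,.034]))
print('saucer',rim((208,196,306,290),.017,[.458,-.309,.06]))
p,e=fit('dish',[(w,(345,33,410,115))],[.599,-.088,.013,.03],1);print('dish',p,np.degrees(p[3]),e)
p,e=fit('rest',[(w,(245,155,268,195))],[.455,-.214,.010,.03],1);print('rest',p,np.degrees(p[3]),e)
print(w.at([(174,0),(190,298),(354,298),(416,0),(392,298)],.003))
E
```

```text
plate (array([451.4, -91.8,  85. ]), np.float64(0.0047))
bowl (array([451.1, -92.5,  33.8]), np.float64(0.0009))
saucer (array([ 457.1, -327.2,   42.5]), np.float64(0.0078))
dish [ 0.6043782  -0.08177887  0.013       0.02781581] 1.5937282913660542 0.30234749525907256
rest [ 0.45375544 -0.21440747  0.01        0.23197419] 13.291142074356468 0.489336978810663
[[ 3.53607663e-01 -9.44647019e-03]
 [ 3.59100663e-01 -4.04417972e-01]
 [ 6.03577549e-01 -3.97399721e-01]
 [ 6.41554668e-01 -4.92666413e-04]
 [ 6.60327759e-01 -3.95770581e-01]]
```

```bash
python3 - <<'E'
from fit import *
w=load("w20"); crop(w,170,20,420,200,3.2,"w20c")
E
```

```text
(no output)
```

View pics/w20c.png

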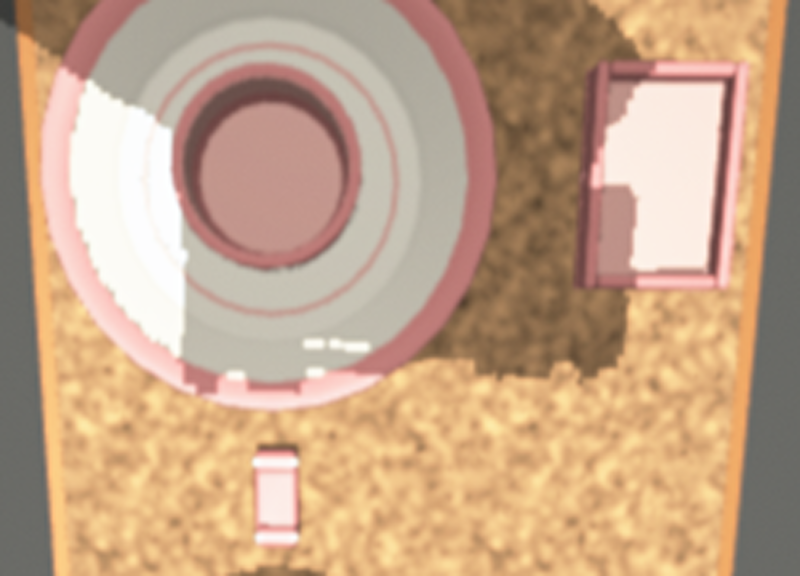

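```bash
python3 - <<'E'
from fit import *
w=load("w20")
f=lambda p,z:w.at((np.array(p)+.5)/3.2-.5+[170,20],z)
P=f([(602,62),(748,62),(728,288),(588,286)],.023);print((P*1000).round(1),P.mean(0)*1000,[np.degrees(np.arctan2(-v[0],v[1])) for v in(P[0]-P[3],P[1]-P[2])])
Q=f([(253,452),(298,452),(298,543),(255,543)],.017);print((Q*1000).round(1),Q.mean(0)*1000)
E
```

```text
[[ 571.7  -49.4]
 [ 625.   -47.8]
 [ 627.5 -127. ]
 [ 573.6 -127.9]] [599.44619755 -88.02363093] [np.float64(1.4437818147952979), np.float64(1.8063440432800126)]
[[ 445.4 -196.1]
 [ 463.6 -195.6]
 [ 464.4 -233.1]
 [ 446.6 -233.6]] [ 455.00614771 -214.58195178]
```

```bash
python3 - <<'E'
from h import *
print(robot.finish_job())
E
```

```text
the job is handed in; nothing more can be done
None
```

The place setting is laid and handed in at about 42 s, in the order asked. Each piece was lowered until the wrist force showed contact before I let go; the highest such reading was about 29 N, for the bowl.

What the last camera checks showed:
- **Bowl:** within about 1 mm of the plate's centre by the wrist camera. The top camera put it about 2 mm off.
- **Cup:** within about 1 mm of the saucer's centre by the wrist camera before the lid went on. The top camera put it about 2 mm off.
- **Lid:** seated flat on the cup in the scene view.
- **Chopstick rest:** at the middle of the 72 mm gap between the rims, within about 1 mm, and in line with the two centres. I read "midway" as the middle of that gap, not the midpoint of the centres.
- **Sauce dish:** straight behind the plate, about 35 mm clear of the rim by the planned position and within 1 mm of it. Its angle was 1.4 to 1.8° and the mat's is 1.8°.
- **Plate and saucer:** they had not visibly moved when last measured. The blue cup and blue dish were never touched and look unmoved.

Three automatic fits in the last picture failed, with the saucer half hidden and cork counted as part of the dish and the rest. I measured the dish and the rest from hand-picked corners instead, and the saucer figure comes from an earlier picture. The wrist and fixed cameras differed by 1 to 3 mm, and I used the wrist camera's values for the placements.

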